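Load the bench tablet, snap the kickstand down and hold the stand upright

ROBOT

A 6-joint arm with a two-finger parallel gripper is mounted at the origin on a cart in front of the work surface, level with it; the furniture and walls round the work are solid. World frame = base frame: x ahead of the robot, y to its left, z up, the work surface at z = 0. Lengths are in mm, angles in degrees, forces in N, time in s.
With the tool pointing down it reaches from about 300 to 850 mm from the base axis. Payload 4.2 kg.
Tool frame: the origin (TCP) lies on the centre line of the jaws, within the pads' length; the fingertips stand 8 mm ahead of it and the grasp point (between the pads) lies 11 mm behind it; z points along the fingers, y is the line along which they close (so a half turn about z gives the same grasp; the last joint's range is limited). The gripper opens to 91 mm and grips with 3 to 60 N. Pads are 32 mm wide; open, the fingers measure 118 mm over their backs; the gripper's body (76 mm by 178 mm) begins 60 mm behind the grasp point.
Start: joints at [62.338, 18.312, 89.639, -0, 72.044, -1.146], TCP at [256.718, 514.531, 188.876] pointing down, gripper open.
Joint ranges: [-177.97, 177.97], [-48.28, 115.42], [12.27, 149.76], [-77.06, 257.06], [2.81, 150.46], [-146.56, 146.56]. Speed limits (degrees/s): [147.25, 147.25, 180, 180, 180, 180].

INTERFACE

Orientations are given as [roll, pitch, yaw] about the fixed x, y, z axes, in that order (R = Rz(yaw) Ry(pitch) Rx(roll)).
In Python, from workcell import telemetry, eyes, ticket gives the robot as it stands. The module is installed in compiled form; this text tells all that it offers.
- The arm moves only by the shell command python3 -m crank 'ROWS' [OPENING] [FORCE]. ROWS is JSON, a list of rows, each an object of numbers: "dx", "dy", "dz": the shift along the world's x, y, z normalised to -1 to 1, where 1 is 80 cm; "yaw": the turn about the world's z normalised to -1 to 1, where 1 is 5 degrees. A call has 1 to 10 rows; each row shifts and turns the commanded pose from where the row before left it; what a row does not reach is not made up. A row lasts 1/8 s, in which the tool goes at most 62.5 mm and 10.7 degrees, less where a joint would pass 70% of its speed; a pose out of reach is approached as far as the arm can. A call with a number of a shift or a turn outside -1 to 1 is refused whole. A call with a gripper value outside its range is refused whole. OPENING is the opening, from 0 (shut) to 1 (fully open), set as the call begins (- or left out, the last holds). The fingers move at their own pace and stop on an object; FORCE is the grip in N (left out, the last holds). Time passes only in rows, so rows that do not move let the fingers close. It gives the time, the measured TCP pose, the force, the opening and the grip force at its end, in the units of the state.
- telemetry.state(): the state, without advancing time (a new reading comes with each control period).
- eyes.grab_frame(name): name is "scene" or "top" or "wrist"; returns the picture (400x640x3 uint8, red, green, blue); there is no depth.
- eyes.calibration(name): a dict with "camera_matrix" (3x3 intrinsics, pixels), "k1" (the pictures are not rectified: a ray, as slopes to the right and down, at radius r is drawn at 1 + k1 r^2 times it, then the intrinsics apply), "world_from_camera" (4x4, takes a point from camera to world coordinates). Camera axes: x right, y down, z forward; pixel columns grow to the right and rows downward; lengths in mm; the calibration is good to about 2 mm. A picture is of the moment at which its call begins: read the wrist's pose just before it. calibration takes no time and is no camera call; for the wrist camera it gives the pose at the moment of the call.
- ticket.job_done(): hands the job in; it is judged then, once.
The state is a dict: "time_s": time; "qpos": joint angles; "qvel": joint speeds; "effort": joint torques, N m; "ee_pos": TCP position; "ee_rot": TCP orientation; "force": force on the tool from outside, world axes, zero at the start; "torque": the same for the moment, N m; "gripper_width": finger opening in mm; "gripper_force": force on a finger pad.
Only numpy, scipy, OpenCV 4.12 (cv2) and the standard library are available. Lean on these libraries where they do the work, as an engineer would, in place of code of your own. Each camera call takes 0.05 s, during which the arm holds its last target. There are 200 camera calls.

TASK

Set up the protocol tablet on the bench stand: take the tablet out of its white charging dock and slide it fully home in the stand's cradle with its screen facing out of the open front, and flip the stand's kickstand down over its dead centre until it snaps against its stop. The hub screw is loose, so the loaded cradle tips forward by itself: bring it upright so that the kickstand's foot comes down to the bench, and finish while still holding it there with the gripper, so that I can tighten the screw. Keep the tablet upright throughout, do not shove the stand along the bench, and leave the timer, the red marker and the beaker where they are.

Things in the scene. Friction and masses are not known exactly. Their poses are not given: they have to be found in the camera images.
- tablet: dark tablet, rigid, 9 mm thick (its x) by 111 mm wide (its y) by 140 mm high (its z), 0.26 kg. Origin at the centre of its lower edge face; z points up along it, the light screen is on its -x face. It starts standing upright in the dock, lower 26 mm in the slot; the upper 114 mm are free to grip across the thickness from above
- tablet_top (a point): centre of the tablet's top edge, 140 mm along its z from its origin
- screen (a point): centre of the tablet's screen face
- dock: white charging dock, fixed, 80 mm deep (x) by 146 mm wide (y) by 36 mm high. Origin on the bench under its centre. The slot for the tablet is 13 by 115 mm, 26 mm deep, open to the top, centred 8 mm behind the centre (at +x 8 mm)
- stand_base: grey weighted foot plate of the stand, 117 by 170 mm, 14 mm high, about 2.4 kg, loose on rubber feet. Origin on the bench straight below the hub axis; the front is -x; the plate reaches from x -85 to +32 mm and y +-85 mm; a black star knob for the hub screw is at the +y end of the hub. z up
- hub (a point): middle of the hub axis, 30 mm above the bench, with the axes of the cradle: y along the hub axis, z up along the cradle, -x out of its open front
- cradle (a joint): lean of the cradle about the hub axis (rad): 0 upright, negative forward (to the front, -x), positive back. Range -0.21 (forward stop, its rest at the start) to +0.30. Turns freely and falls forward from upright (0.02 to 0.1 N m); with the kickstand down the foot meets the bench at about 0 to +0.02 and stops it
- pocket (a point): centre of the pocket floor of the pale blue-grey cradle, where the lower edge (origin) of the seated tablet lies; 24 mm in front of the hub axis, 16 mm up the cradle; axes as hub. Pocket open at top and front, inside 12 mm (x) by 115 mm (y); walls rise 79 mm over the floor, flared lips to 91 mm, so the top 49 mm of a seated tablet stand out. The tablet goes in from above along z
- kickstand (a joint): turn of the kickstand about its pivot (rad): 0 stowed (pointing to the stand's -y side and 25 deg above level), dead centre about 0.5, 2.094 down against its stop. Its spring pushes away from the dead centre both ways: about 1 to 2 N down near the foot takes it from stowed over centre, from about 0.7 it snaps down by itself and stays
- kick_pivot (a point): pivot of the kickstand, on the back of the cradle: 16 mm behind the hub axis, 45 mm to -y, 60 mm up the cradle. Its x axis is the pivot axis: backwards and 22 deg upwards in the cradle frame, so the foot swings outwards, down and back; the joint turns right-handed about it
- kick_foot (a point): centre of the kickstand's round orange rubber foot (9 mm radius), 87 mm from the pivot; stowed it stands out about 60 mm beyond the -y edge of the cradle. The bar is steel, 11 mm thick, with a short tab 12 mm before the foot centre that points backwards
- timer: white lab timer lying flat, 68 x 64 x 18 mm, loose; leave alone
- marker_red: red and white marker pen lying flat, 126 x 13 x 14 mm, loose; leave alone
- beaker_100: small clear beaker, 56 mm across, 71 mm high, loose; leave alone

How it is judged:
By the outcome, as a careful person would: the job done as asked, in the order asked, and still so for the second after the job is handed in, while the arm keeps its last pose, push and grip.
It also fails if it takes over 61 s, if anything falls off the work surface, if the arm or the gripper's body presses on something with over 40 N, if the wrist force passes 120 N, or if a joint passes its speed limit or range.

## Working session

There is one attempt and no reset: what is moved stays moved. The work goes in short steps, Python scripts to look and compute and a shell command to move; the robot and the scene stay as the last step left them, time stands still between calls to the robot, and variables do not carry over. Pictures are saved under pics/ and viewed, at most 10 in all, crops included, and the job is handed in when it is done.

```bash
mkdir -p pics
cat > h.py <<'E'
import numpy as np, cv2
from workcell import telemetry, eyes, ticket
def snap(n,f):
    c=eyes.calibration(n); im=eyes.grab_frame(n); cv2.imwrite('pics/'+f,im[:,:,::-1]); np.savez('pics/'+f+'.npz',K=c["camera_matrix"],k1=c["k1"],T=c["world_from_camera"]); return im
def cal(f):
    d=np.load('pics/'+f+'.npz'); return d['K'],float(d['k1']),d['T']
def ray(f,u,v):
    K,k1,T=cal(f); d=cv2.undistortPoints(np.array([[[u,v]]],float),K,np.array([k1,0,0,0.]))[0,0]
    return T[:3,3],T[:3,:3]@np.array([d[0],d[1],1])
def atz(f,u,v,z):
    o,d=ray(f,u,v); return o+d*(z-o[2])/d[2]
def proj(f,P):
    K,k1,T=cal(f); P=np.atleast_2d(np.array(P,float)); q=(P-T[:3,3])@T[:3,:3]
    return cv2.projectPoints(q,np.zeros(3),np.zeros(3),K,np.array([k1,0,0,0.]))[0][:,0]
E
python3 - <<'E'
from h import *
a=snap('scene','s0.png');b=snap('top','t0.png')
print(telemetry.state())
for f in('s0.png','t0.png'): print(cal(f)[2].round(2).tolist(),cal(f)[0].tolist())
E
```

```text
{'time_s': 0.1, 'qpos': array([ 6.23372096e+01,  1.83484122e+01,  8.96982120e+01, -7.27006177e-04,
        7.20457061e+01, -1.14581050e+00]), 'qvel': array([-0.03504055, -0.1356634 , -0.1361238 ,  0.10963454, -0.03284013,
        0.06045575]), 'effort': array([ 1.17506763e-03, -4.13333416e+01, -2.32510185e+01,  7.28887157e-02,
        4.20914555e-02, -4.47510308e-05]), 'ee_pos': array([256.49000539, 514.07416538, 188.10820866]), 'ee_rot': array([-1.79907674e+02, -1.15520981e-03,  1.53483244e+02]), 'force': array([0.44468144, 0.64452335, 0.24977534]), 'torque': array([-0.02090926,  0.02465479, -0.04746816]), 'gripper_force': 0.0, 'gripper_width': 90.91231901720327}
[[0.65, -0.55, 0.53, -80.93], [-0.76, -0.46, 0.46, -656.7], [-0.01, -0.7, -0.71, 885.48], [0.0, 0.0, 0.0, 1.0]] [[474.89691993314204, 0.0, 320.0508003246131], [0.0, 474.89691993314204, 198.23174860237916], [0.0, 0.0, 1.0]]
[[-0.03, -1.0, 0.06, 438.93], [-1.0, 0.02, -0.03, -164.73], [0.03, -0.06, -1.0, 1025.18], [0.0, 0.0, 0.0, 1.0]] [[377.12389618531586, 0.0, 324.663119645705], [0.0, 377.12389618531586, 200.7887806968925], [0.0, 0.0, 1.0]]
```

View pics/s0.png

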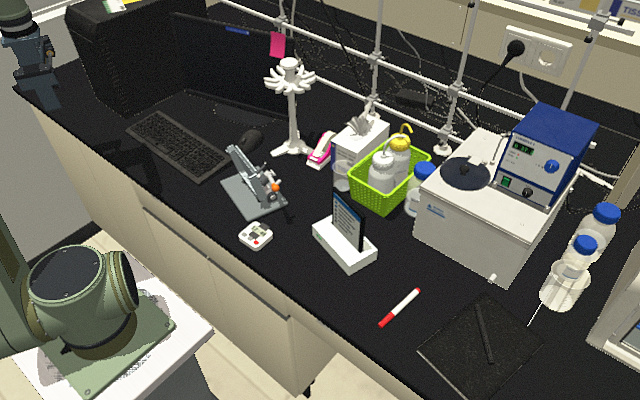

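View pics/t0.png

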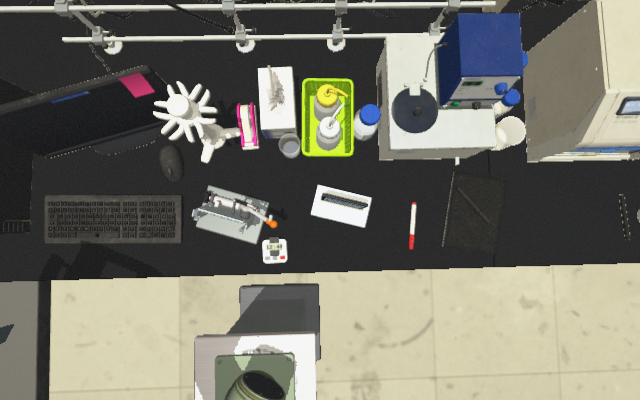

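The scene view shows the stand at about (255,185), the dock and tablet at (345,235), the timer at (257,236), the marker at (400,307) and the beaker at (342,173). In the top view the stand is at (232,215), the dock at (341,205), the timer at (274,250) and the orange foot at (272,224). I'll zoom in next.

Run:
```python
from h import *
a=cv2.imread('pics/s0.png')[130:280,215:385];b=cv2.imread('pics/t0.png')[178:268,185:377]
A=cv2.resize(a,None,fx=4,fy=4,interpolation=cv2.INTER_CUBIC); B=cv2.resize(b,None,fx=4.16,fy=4.16,interpolation=cv2.INTER_CUBIC)
for im,x0,y0,s in((A,215,130,4),(B,185,178,4.16)):
    for u in range(0,640,20):
        if x0<=u<x0+im.shape[1]/s: cv2.putText(im,str(u),(int((u-x0)*s),10),0,.35,(0,255,255));cv2.line(im,(int((u-x0)*s),0),(int((u-x0)*s),im.shape[0]),(0,120,120),1)
    for v in range(0,400,20):
        if y0<=v<y0+im.shape[0]/s: cv2.putText(im,str(v),(0,int((v-y0)*s)),0,.35,(0,255,255));cv2.line(im,(0,int((v-y0)*s)),(im.shape[1],int((v-y0)*s)),(0,120,120),1)
cv2.imwrite('pics/cA.png',A);cv2.imwrite('pics/cB.png',B)
```

```text
(no output)
```

View pics/cA.png

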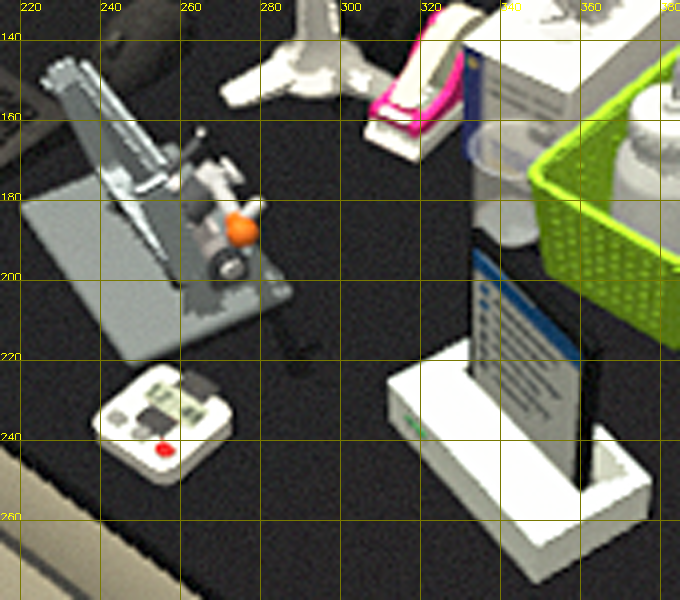

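View pics/cB.png

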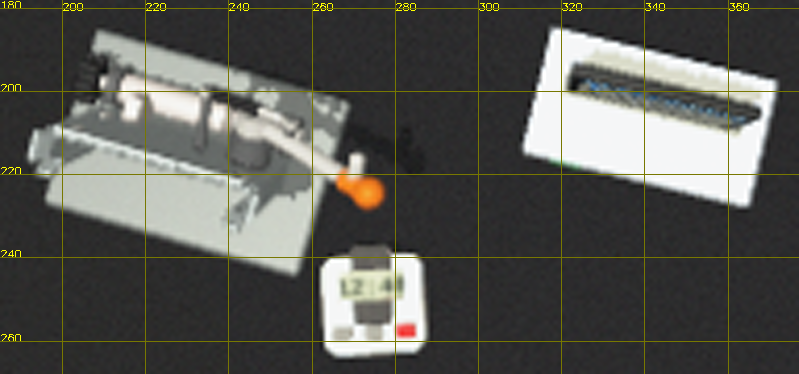

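Run:
```python
from h import *
from scipy.optimize import least_squares
def R(y): c,s=np.cos(y),np.sin(y); return np.array([[c,-s,0],[s,c,0],[0,0,1]])
def fit(local,obs,x0):
    # obs: list of (file,idx,u,v)
    def r(p):
        W=local@R(p[2]).T+[p[0],p[1],0]
        return np.concatenate([proj(f,W[i])[0]-[u,v] for f,i,u,v in obs])
    s=least_squares(r,x0,loss='soft_l1'); print(s.x[:2].round(1),np.degrees(s.x[2]).round(2),'res',r(s.x).round(1).reshape(-1,2).tolist()); return s.x
T,S='t0.png','s0.png'
pl=np.array([[32,85,14],[32,-85,14],[-85,-85,14],[-85,85,14]],float)
p=fit(pl,[(T,0,208,186),(T,1,268.7,202.5),(T,2,257,243.5),(T,3,196,227),(S,2,248,219.5),(S,1,287.5,202.5),(S,3,220,181)],[420,80,-.26])
dk=np.array([[40,73,36],[40,-73,36],[-40,-73,36],[-40,73,36]],float)
d=fit(dk,[(T,0,317.5,184.5),(T,1,371.5,197.5),(T,2,365,228),(T,3,310.5,215),(S,3,312,225.5),(S,2,350,265),(S,1,377.5,250)],[420,-200,-.23])
# tablet top corners from scene: near corner front top
tb=np.array([[x+8,y*55.5,150] for x in(-4.5,4.5) for y in(-1,1)])
W=tb@R(d[2]).T+[d[0],d[1],0]; print('tab top',W.round(1).tolist(),proj(T,W).round(1).tolist(),proj(S,W).round(1).tolist())
print('tab o',R(d[2])@[8,0,0]+[d[0],d[1],0])
# foot triangulate
o1,r1=ray(T,273,224.3);o2,r2=ray(S,275,187.3)
A=np.c_[r1,-r2];t=np.linalg.lstsq(A,o2-o1,rcond=None)[0];print('foot',o1+t[0]*r1,o2+t[1]*r2)
def cr(l): # cradle lean rot about y
    c,s=np.cos(l),np.sin(l); return np.array([[c,0,s],[0,1,0],[-s,0,c]])
for l in(-.21,0):
    B=R(p[2])@cr(l); O=R(p[2])@[0,0,30]+[p[0],p[1],0]
    a=np.radians(22); ax=np.array([np.cos(a)*1,0,np.sin(a)])
    # foot dir stowed: perpendicular to ax, toward -y, 25deg above level
    up=np.array([-np.sin(a),0,np.cos(a)]); b=np.radians(25)
    for k in (0,.5,.7,1.2,2.094):
        d0=-np.cos(b)*np.array([0,1,0])+np.sin(b)*up
        dd=cv2.Rodrigues(ax*k)[0]@d0
        print(l,k,'foot',(O+B@(np.array([16,-45,60])+87*dd)).round(1))
    print('pocket',(O+B@np.array([-24,0,16.])).round(1),'lip top',(O+B@np.array([-24,0,107.])).round(1),'pivot',(O+B@np.array([16,-45,60])).round(1))
```

```text
[496.2  43.2] 342.93 res [[-0.2, -1.4], [0.5, -0.7], [-0.1, 0.7], [-1.0, -0.1], [-0.3, 1.8], [1.4, -0.0], [-1.0, 0.4]]
[ 485.4 -238. ] -14.6 res [[-0.0, 0.2], [-0.2, -0.1], [-0.3, -1.0], [0.0, -0.7], [-0.1, 0.5], [-0.4, 1.9], [0.2, 0.0]]
tab top [[474.8, -292.6, 150.0], [502.8, -185.2, 150.0], [483.6, -294.9, 150.0], [511.5, -187.4, 150.0]] [[368.1, 207.4], [321.7, 196.5], [368.9, 203.7], [322.6, 192.8]] [[362.9, 218.6], [331.3, 188.2], [366.3, 216.7], [334.6, 186.6]]
tab o [ 493.1896502  -240.01638616    0.        ]
foot [441.25572348 -68.64021885 126.7437081 ] [441.48741642 -68.87821222 126.7188548 ]
-0.21 0 foot [443.2 -70.1 122.5]
-0.21 0.5 foot [463.5 -84.7  87.4]
-0.21 0.7 foot [473.5 -84.8  73.2]
-0.21 1.2 foot [499.8 -70.7  42.2]
-0.21 2.094 foot [534.6  -7.8  20.2]
pocket [470.6  51.   40.6] lip top [452.5  56.6 129.6] pivot [486.   -0.8  92. ]
0 0 foot [462.  -75.9 124.1]
0 0.5 foot [474.8 -88.2  84.9]
0 0.7 foot [481.8 -87.3  69. ]
0 1.2 foot [501.4 -71.2  34.2]
0 2.094 foot [531.6  -6.9   9.6]
pocket [473.3  50.2  46. ] lip top [473.3  50.2 137. ] pivot [498.3  -4.5  90. ]
```

```bash
R='x'; python3 -m crank '[{"dx":0.0185,"dy":-0.0589,"dz":0.009,"yaw":-0.976},{"dx":0.0185,"dy":-0.0589,"dz":0.009,"yaw":-0.976},{"dx":0.0185,"dy":-0.0589,"dz":0.009,"yaw":-0.976},{"dx":0.0185,"dy":-0.0589,"dz":0.009,"yaw":-0.976},{"dx":0.0185,"dy":-0.0589,"dz":0.009,"yaw":-0.976},{"dx":0.0185,"dy":-0.0589,"dz":0.009,"yaw":-0.976},{"dx":0.0185,"dy":-0.0589,"dz":0.009,"yaw":-0.976},{"dx":0.0185,"dy":-0.0589,"dz":0.009,"yaw":-0.976},{"dx":0.0185,"dy":-0.0589,"dz":0.009,"yaw":-0.976},{"dx":0.0185,"dy":-0.0589,"dz":0.009,"yaw":-0.976}]' 0.9 20
python3 -m crank '[{"dx":0.0185,"dy":-0.0589,"yaw":-0.976},{"dx":0.0185,"dy":-0.0589,"yaw":-0.976},{"dx":0.0185,"dy":-0.0589,"yaw":-0.976},{"dx":0.0185,"dy":-0.0589,"yaw":-0.976},{"dx":0.0185,"dy":-0.0589,"yaw":-0.976},{"dx":0.0185,"dy":-0.0589,"yaw":-0.976},{},{}]'
python3 - <<'E'
from h import *
snap('wrist','w1.png'); s=telemetry.state(); print(s['ee_pos'],s['ee_rot'])
print('basket front',atz('t0.png',305,157,80),atz('t0.png',352,157,80),'beaker',atz('t0.png',290,147,71),'stirrer',atz('t0.png',380,160,100))
E
```

```text
time_s: 1.35
ee_pos: [404.7, 41.7, 260.9]
ee_rot: [-180.0, -0.0, 104.5]
force: [0.9, 0.8, -0.3]
gripper_width: 81.8
gripper_force: 0.0
[406.88328035  36.63815005 261.76439616] [179.91046694   0.34293964 104.18928473]
basket front [ 609.01109994 -147.07280427   80.        ] [ 606.59782136 -266.10618113   80.        ] beaker [ 637.15321495 -109.25053264   71.        ] stirrer [ 594.10998152 -333.52321801  100.        ]validation failed for argument at $[0]...
```

View pics/w1.png

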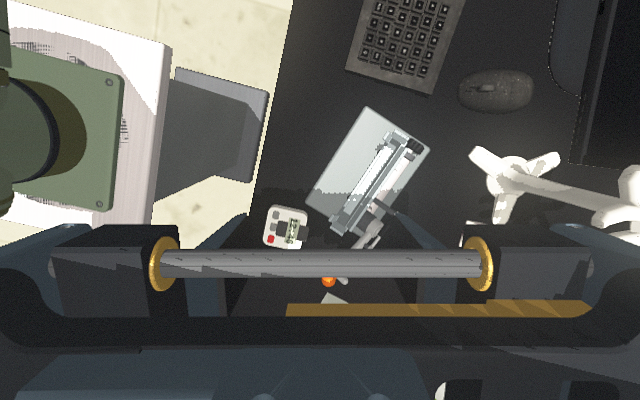

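The wrist camera shows the stand at (370,170), and the fingers hide the view straight down. The second call was refused because the rows had missing keys, so I'll finish the approach with full rows.

```bash
python3 -m crank '[{"dx":0.018,"dy":-0.0577,"dz":0,"yaw":-0.96},{"dx":0.018,"dy":-0.0577,"dz":0,"yaw":-0.96},{"dx":0.018,"dy":-0.0577,"dz":0,"yaw":-0.96},{"dx":0.018,"dy":-0.0577,"dz":0,"yaw":-0.96},{"dx":0.018,"dy":-0.0577,"dz":0,"yaw":-0.96},{"dx":0.018,"dy":-0.0577,"dz":0,"yaw":-0.96},{"dx":0,"dy":0,"dz":-0.02,"yaw":0},{"dx":0,"dy":0,"dz":-0.02,"yaw":0},{"dx":0,"dy":0,"dz":0,"yaw":0}]'
python3 - <<'E'
from h import *
snap('wrist','w2.png'); s=telemetry.state(); print(s['ee_pos'],s['ee_rot'])
E
```

```text
time_s: 2.52
ee_pos: [489.7, -231.8, 227.0]
ee_rot: [-179.8, -0.1, 76.0]
force: [-0.1, 0.5, 0.7]
gripper_width: 82.0
gripper_force: 0.0
[ 490.44468498 -232.21436167  228.20983638] [-1.79898263e+02 -3.40794692e-02  7.59779732e+01]
```

View pics/w2.png

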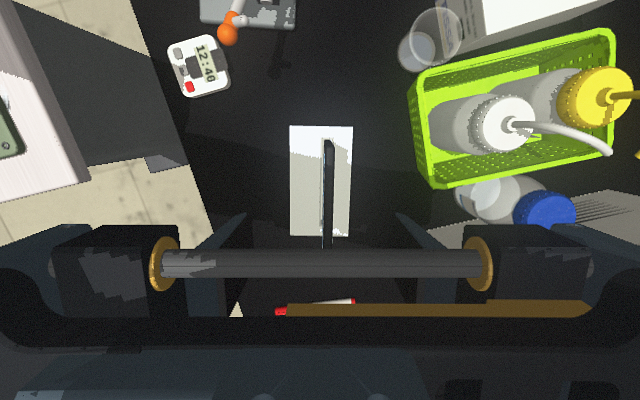

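```bash
python3 - <<'E'
from h import *
print(atz('w2.png',323,139,150),atz('w2.png',333.5,139,150),atz('w2.png',323,240,150),atz('w2.png',333,240,150),'bluecap',atz('w2.png',545,210,140))
E
python3 -m crank '[{"dx":0.0035,"dy":-0.01,"dz":-0.034,"yaw":-0.1},{"dx":0,"dy":0,"dz":-0.034,"yaw":0},{"dx":0,"dy":0,"dz":0,"yaw":0}]'
```

```text
[ 505.94447043 -177.96623666  150.        ] [ 515.05672685 -180.24653818  150.        ] [ 482.76982962 -271.39208517  150.        ] [ 492.20247297 -273.73680189  150.        ] bluecap [ 698.52450727 -296.73970093  140.        ]
time_s: 2.95
ee_pos: [492.9, -240.3, 173.5]
ee_rot: [-179.8, -0.0, 75.5]
force: [-0.5, 0.5, -0.4]
gripper_width: 82.3
gripper_force: 0.0
```

```bash
python3 -m crank '[{"dx":0.002,"dy":0,"dz":-0.023,"yaw":0},{"dx":0,"dy":0,"dz":-0.023,"yaw":0},{"dx":0,"dy":0,"dz":-0.0225,"yaw":0},{"dx":0,"dy":0,"dz":0,"yaw":0}]'
python3 -m crank '[{"dx":0,"dy":0,"dz":0,"yaw":0},{"dx":0,"dy":0,"dz":0,"yaw":0},{"dx":0,"dy":0,"dz":0,"yaw":0},{"dx":0,"dy":0,"dz":0,"yaw":0},{"dx":0,"dy":0,"dz":0,"yaw":0},{"dx":0,"dy":0,"dz":0,"yaw":0}]' 0 25
```

```text
time_s: 3.45
ee_pos: [495.6, -241.2, 120.2]
ee_rot: [-180.0, -0.0, 75.4]
force: [-0.3, -0.0, 0.4]
gripper_width: 82.2
gripper_force: 0.0
time_s: 4.2
ee_pos: [495.5, -241.6, 119.7]
ee_rot: [180.0, -0.0, 75.4]
force: [0.7, -0.4, -0.5]
gripper_width: 24.8
gripper_force: 0.0
```

```bash
python3 -m crank '[{"dx":0,"dy":0,"dz":0,"yaw":0},{"dx":0,"dy":0,"dz":0,"yaw":0},{"dx":0,"dy":0,"dz":0,"yaw":0},{"dx":0,"dy":0,"dz":0,"yaw":0}]'
```

```text
time_s: 4.7
ee_pos: [495.5, -241.6, 119.6]
ee_rot: [-180.0, 0.0, 75.4]
force: [-0.2, -0.2, -0.7]
gripper_width: 8.8
gripper_force: 25.0
```

```bash
python3 -m crank '[{"dx":0,"dy":0,"dz":0.01,"yaw":0},{"dx":0,"dy":0,"dz":0.02,"yaw":0},{"dx":0,"dy":0,"dz":0.03,"yaw":0},{"dx":0,"dy":0,"dz":0.05,"yaw":0},{"dx":0,"dy":0,"dz":0.05,"yaw":0},{"dx":0,"dy":0,"dz":0.04,"yaw":-0.5},{"dx":-0.006,"dy":0.05,"dz":0,"yaw":0},{"dx":-0.006,"dy":0.05,"dz":0,"yaw":0},{"dx":-0.006,"dy":0.05,"dz":0,"yaw":0},{"dx":-0.006,"dy":0.05,"dz":0,"yaw":0}]'
python3 -m crank '[{"dx":0,"dy":0,"dz":0,"yaw":0},{"dx":0,"dy":0,"dz":0,"yaw":0},{"dx":0,"dy":0,"dz":0,"yaw":0}]'
python3 - <<'E'
from h import *
s=telemetry.state();snap('wrist','w3.png');snap('scene','s3.png'); print(s['ee_pos'],s['ee_rot'])
a=cv2.imread('pics/w3.png'); b=cv2.imread('pics/s3.png')
p=proj('s3.png',[s['ee_pos']])[0].astype(int);print(p)
x0,y0=p[0]-70,p[1]-40
A=cv2.resize(a[:300,150:500],None,fx=1.1,fy=1.1);B=cv2.resize(b[y0:y0+135,x0:x0+140],None,fx=4,fy=4,interpolation=cv2.INTER_CUBIC)[:540]
A=cv2.resize(a[0:250,200:460],(520,500),interpolation=cv2.INTER_CUBIC)[:, :]
C=np.zeros((540,800,3),np.uint8); C[:500,:400]=A[:,:400]; C[:540,400:]=B[:,:400]; cv2.imwrite('pics/c3.png',C); print(x0,y0)
E
```

```text
time_s: 5.95
ee_pos: [476.0, -80.4, 280.9]
ee_rot: [179.9, -0.0, 72.9]
force: [0.1, 0.2, -3.1]
gripper_width: 8.5
gripper_force: 25.0
time_s: 6.32
ee_pos: [476.5, -82.5, 279.9]
ee_rot: [180.0, 0.0, 72.8]
force: [-0.2, -0.1, -2.8]
gripper_width: 8.7
gripper_force: 25.0
[476.4787426  -82.51293264 279.89342836] [1.79972503e+02 1.98843913e-02 7.28192119e+01]
[285 128]
215 88
```

View pics/c3.png

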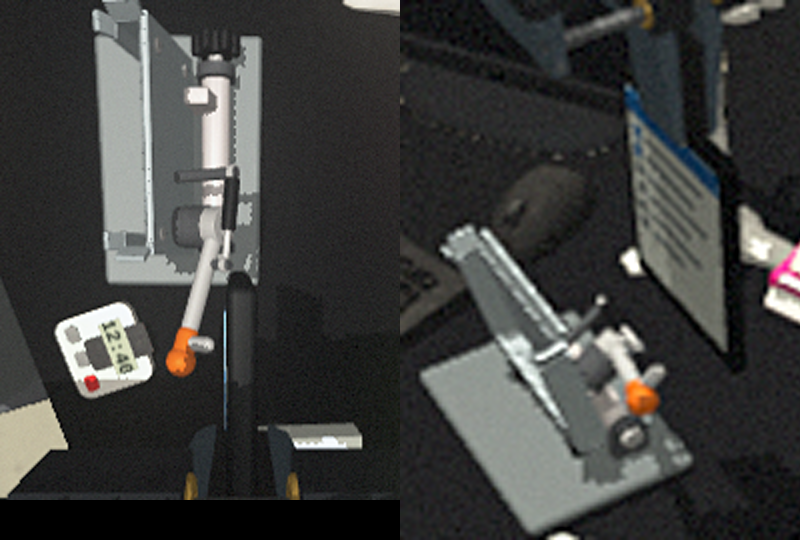

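The wrist crop shows the tablet's top corner at full-image (320,137) and the plate corners at (331,19), (329,141.5) and (253,141). In the scene crop the tablet is held upright with the screen facing front.

```bash
cat >> h.py <<'E'
def Rz(y): c,s=np.cos(y),np.sin(y); return np.array([[c,-s,0],[s,c,0],[0,0,1]])
E
python3 - <<'E'
from h import *
from scipy.optimize import least_squares
W='w3.png';S='s3.png'
pl=np.array([[32,85,14],[32,-85,14],[-85,-85,14],[-85,85,14]],float)
obs=[(1,329,141.5),(2,253,141),(0,331,19),(3,247.5,5)]
def r(p): 
    w=pl@Rz(p[2]).T+[p[0],p[1],0]; return np.concatenate([proj(W,w[i])[0]-[u,v] for i,u,v in obs])
s=least_squares(r,[496,43,-.3],loss='soft_l1');print('stand wrist',s.x[:2],np.degrees(s.x[2]),r(s.x).round(1))
t=np.array([476.5,-82.5,279.9]); yaw=np.radians(72.82-90)
for u,v in((314.5,137),(320,136.5),(326.5,137)):
    P=atz(W,u,v,t[2]+30.4); print('tab corner in tablet axes rel tcp',(Rz(-yaw)@(P-t)).round(1))
# scene fit: offset (x,y,z of tablet origin rel tcp in tablet axes), tilt about x
L=np.array([[-4.5,55.5,140],[-4.5,-55.5,140],[-4.5,-55.5,0],[-4.5,55.5,0]])
ob=[(271.2,110),(294.5,135.5),(295.75,176),(275,151.7)]
def q(p):
    w=(L@cv2.Rodrigues(np.array([p[3],0,0]))[0].T+[p[0],p[1],p[2]])@Rz(yaw).T+t
    return np.concatenate([proj(S,w[i])[0]-ob[i] for i in range(4)])
s=least_squares(q,[0,0,-110,0]);print('tablet in tool',s.x.round(2),q(s.x).round(1))
E
```

```text
stand wrist [499.31928815  45.80877699] -18.297890262447016 [ 0.2  0.5 -1.  -0.5  1.5 -3.2 -0.4  8.7]
tab corner in tablet axes rel tcp [-2.6 61.6 30.4]
tab corner in tablet axes rel tcp [ 0.4 61.9 30.4]
tab corner in tablet axes rel tcp [ 3.9 61.6 30.4]
tablet in tool [ 6.6210e+01  1.4133e+02 -2.3172e+02  5.0000e-02] [ 0.6  0.2 -0.2 -0.4 -0.2  0.4 -0.2 -0.1]
```

Run:
```python
from h import *
from scipy.optimize import least_squares
W='w3.png';S='s3.png'
pl=np.array([[32,85,14],[32,-85,14],[-85,-85,14],[-85,85,14]],float)
obs=[(1,329,141.5),(2,253,141),(0,331,19)]
def r(p): 
    w=pl@Rz(p[2]).T+[p[0],p[1],0]; return np.concatenate([proj(W,w[i])[0]-[u,v] for i,u,v in obs])
s=least_squares(r,[496,43,-.3]);p=s.x;print('stand wrist',s.x[:2],np.degrees(s.x[2]),r(s.x).round(1))
def cr(l): c,s=np.cos(l),np.sin(l); return np.array([[c,0,s],[0,1,0],[-s,0,c]])
# predicted cradle lip corners in wrist, to compare with the picture
for q in (p,[496.2,43.2,np.radians(-17.07)]):
  w=np.array([Rz(q[2])@(cr(-.21)@np.array([-24,y,107.])+[0,0,30])+[q[0],q[1],0] for y in(-57.5,57.5)]+[Rz(q[2])@(cr(-.21)@np.array([16-87*.42*.37,-45-87*.906,60+87*.42*.93])+[0,0,30])+[q[0],q[1],0]])
  print(proj(W,w).round(1).tolist(), proj('t0.png',w).round(1).tolist())
t=np.array([476.5,-82.5,279.9]); yaw=np.radians(72.82-90)
L=np.array([[-4.5,55.5,140],[-4.5,-55.5,140],[-4.5,-55.5,0],[-4.5,55.5,0]])
ob=[(271.2,110),(294.5,135.5),(295.75,176),(275,151.7)]
def q(p):
    w=(L@cv2.Rodrigues(np.array([p[2],0,0]))[0].T+[0,p[0],p[1]])@Rz(yaw).T+t
    return np.concatenate([proj(S,w[i])[0]-ob[i] for i in range(4)])
s=least_squares(q,[0,-110,0]);print('tablet in tool',s.x.round(2),q(s.x).round(1))
```

```text
stand wrist [498.27982469  44.37243479] -17.908832749133634 [ 0.2  1.5 -0.9  1.   0.6 -2. ]
[[263.3, 122.9], [259.1, 6.0], [290.2, 180.5]] [[242.1, 226.9], [195.1, 213.0], [273.0, 223.2]]
[[262.6, 125.1], [256.8, 8.7], [290.4, 182.1]] [[242.9, 227.5], [195.7, 214.3], [273.8, 223.4]]
tablet in tool [ 1.528e+01 -1.167e+02  8.000e-02] [-2.1 -5.4  1.5 -0.1  0.5  6.6 -3.   0.6]
```

Run:
```python
from h import *
S='s3.png'; t=np.array([476.5,-82.5,279.9]); yaw=np.radians(72.82-90)
b=cv2.imread('pics/s3.png')[100:190,255:315]; k=6.6
B=cv2.resize(b,None,fx=k,fy=k,interpolation=cv2.INTER_CUBIC); B=np.clip(B.astype(float)*1.8+20,0,255).astype(np.uint8); A=B.copy()
for a,c in((1.6,(0,0,255)),(6.2,(0,255,0))):
    L=np.array([[x,y,z] for x in(-4.5,4.5) for y,z in((55.5,140),(-55.5,140),(-55.5,0),(55.5,0))])
    w=(L+[0,a,-109.6])@Rz(yaw).T+t; q=proj(S,w); print(q.round(1).tolist())
    for g in(q[:4],q[4:]): cv2.polylines(B,[((g-[255,100]+.5)*k).astype(int)],True,c,1)
cv2.imwrite('pics/c4.png',np.hstack([A,B]))
```

```text
[[269.4, 103.8], [296.2, 130.9], [299.2, 182.4], [274.7, 154.7], [273.1, 102.5], [300.1, 129.4], [302.8, 180.8], [278.1, 153.3]]
[[268.3, 102.8], [295.0, 129.7], [298.1, 181.1], [273.7, 153.6], [272.1, 101.4], [298.9, 128.2], [301.7, 179.6], [277.1, 152.2]]
```

View pics/c4.png

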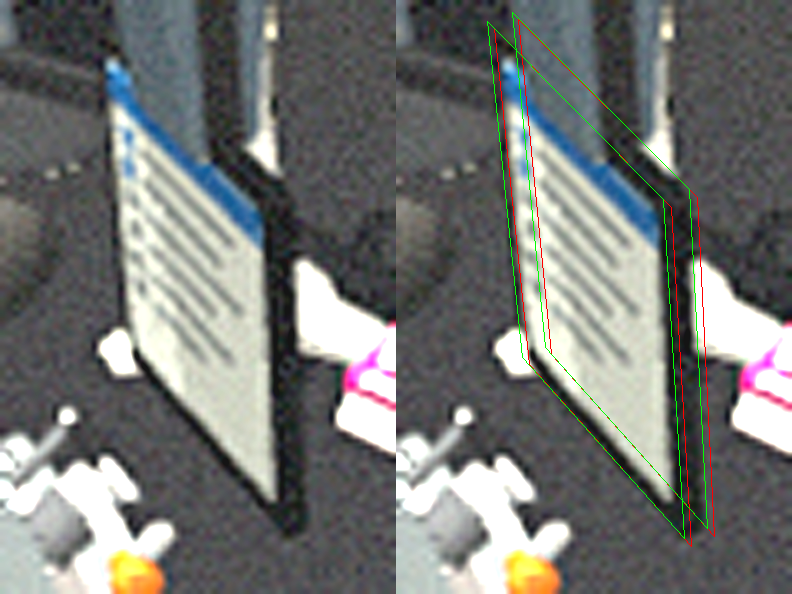

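The scene crop confirms a tablet y offset of about +6 mm from the TCP, with the tablet upright. Next I go to just above the leaning cradle's lip.

```bash
python3 -m crank '[{"dx":-0.0078,"dy":0.042,"dz":0,"yaw":0},{"dx":-0.0078,"dy":0.042,"dz":0,"yaw":0},{"dx":-0.0078,"dy":0.042,"dz":0,"yaw":0},{"dx":-0.0078,"dy":0.042,"dz":0,"yaw":-0.05},{"dx":0,"dy":0,"dz":0,"yaw":0},{"dx":0,"dy":0,"dz":-0.01,"yaw":0},{"dx":0,"dy":0,"dz":-0.01,"yaw":0},{"dx":0,"dy":0,"dz":-0.008,"yaw":0},{"dx":0,"dy":0,"dz":0,"yaw":0},{"dx":0,"dy":0,"dz":0,"yaw":0}]'
python3 - <<'E'
from h import *
a=snap('wrist','w5.png');b=snap('scene','s5.png'); s=telemetry.state(); print(s['ee_pos'],s['ee_rot'],s['force'])
A=cv2.resize(cv2.imread('pics/w5.png')[0:250,180:440],None,fx=1.54,fy=1.54,interpolation=cv2.INTER_CUBIC); B=cv2.resize(cv2.imread('pics/s5.png')[90:240,205:305],None,fx=4,fy=4,interpolation=cv2.INTER_CUBIC)
B=np.clip(B.astype(float)*1.6+10,0,255).astype(np.uint8)
C=np.zeros((600,800,3),np.uint8);C[:A.shape[0],:A.shape[1]]=A[:,:400];C[:600,400:]=B[:,:400];cv2.imwrite('pics/c5.png',C)
E
```

```text
time_s: 7.68
ee_pos: [451.5, 52.6, 257.4]
ee_rot: [180.0, -0.0, 72.6]
force: [-0.1, 0.6, -2.7]
gripper_width: 8.8
gripper_force: 25.0
[451.59197342  52.71180073 257.54218162] [ 1.79960641e+02 -1.32979947e-02  7.26278814e+01] [-0.70250014  0.04154105 -2.88609397]
```

View pics/c5.png

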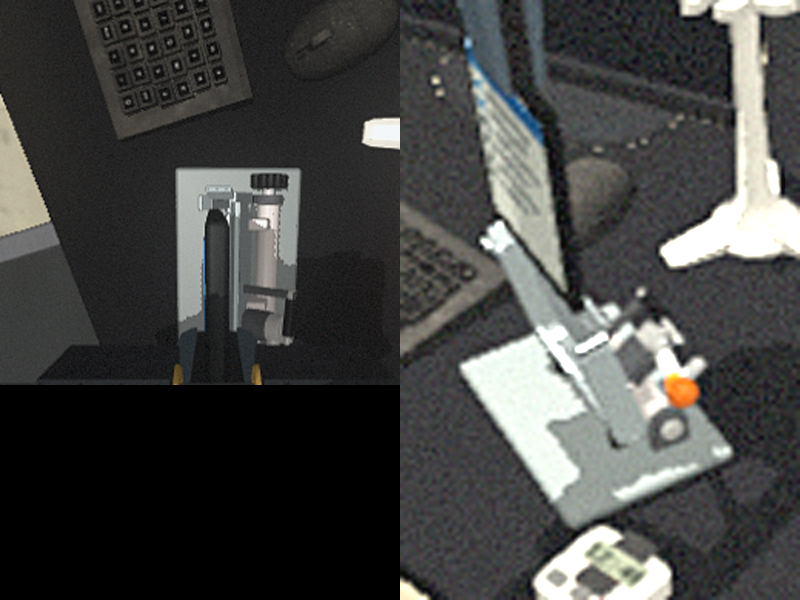

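The wrist crop shows the plate's back corners at full-image (294.3,109) and (375,109), and the +y lip flare next to the tablet end at (320,136). I'll check the y alignment numerically.

Run:
```python
from h import *
W='w5.png'
a=atz(W,294.3,109.3,14);b=atz(W,374.8,109.3,14);print(a,b,np.degrees(np.arctan2(*(b-a)[1::-1])), np.linalg.norm(b-a))
t=np.array([451.55,52.65,257.5])
for q in ([498.3,44.4,-17.9],[496.2,43.2,-17.07],[497.2,43.8,-17.4]):
    y=np.radians(q[2]); R=Rz(y)
    w=np.array([[-85,85,14],[32,85,14.]])@R.T+[q[0],q[1],0]; print('pred plate',proj(W,w).round(1).tolist())
    print(' local of seen corners',(R.T@(a-[q[0],q[1],0])).round(1),(R.T@(b-[q[0],q[1],0])).round(1))
    l=-.21;c,s=np.cos(l),np.sin(l)
    lip=lambda yy,h,x=-24:R@np.array([c*x+s*h,yy,30-s*x+c*h])+[q[0],q[1],0]
    print(' lip +y end',proj(W,[lip(57.5,107),lip(57.5,95),lip(65,107)]).round(1).tolist())
    tl=R.T@(t-[q[0],q[1],0]); print(' tcp local',tl.round(1))
# lip end edges seen
for v in (123.4,129,135): print(v,atz(W,320,v,129.6))
```

```text
[444.28751317 149.37390455  14.        ] [552.27222376 115.46310229  14.        ] -17.434028798634994 113.18409884600675
pred plate [[293.3, 108.0], [376.6, 108.7]]
 local of seen corners [-83.7  83.3  14. ] [29.5 84.2 14. ]
 lip +y end [[321.4, 129.3], [323.6, 129.2], [321.5, 121.9]]
 tcp local [-47.   -6.5 257.5]
pred plate [[291.3, 110.3], [374.5, 109.7]]
 local of seen corners [-80.8  86.3  14. ] [32.4 85.5 14. ]
 lip +y end [[319.0, 131.7], [321.4, 131.5], [319.0, 124.3]]
 tcp local [-45.5  -4.1 257.5]
pred plate [[292.2, 109.2], [375.4, 109.2]]
 local of seen corners [-82.1  84.9  14. ] [31.1 84.9 14. ]
 lip +y end [[320.1, 130.6], [322.4, 130.4], [320.1, 123.2]]
 tcp local [-46.2  -5.2 257.5]
123.4 [472.80770207 119.35522214 129.6       ]
129 [471.10072267 113.91907888 129.6       ]
135 [469.25430067 108.03883542 129.6       ]
```

```bash
python3 -m crank '[{"dx":0,"dy":-0.0012,"dz":-0.01,"yaw":0},{"dx":0,"dy":0,"dz":-0.008,"yaw":0},{"dx":0,"dy":0,"dz":-0.008,"yaw":0},{"dx":0,"dy":0,"dz":-0.007,"yaw":0},{"dx":0,"dy":0,"dz":0,"yaw":0}]'
```

```text
time_s: 8.4
ee_pos: [451.3, 52.2, 230.5]
ee_rot: [-180.0, -0.0, 72.6]
force: [-0.7, 1.1, -2.8]
gripper_width: 9.0
gripper_force: 25.0
```

```bash
python3 -m crank '[{"dx":0.0066,"dy":-0.002,"dz":0,"yaw":0},{"dx":0.0066,"dy":-0.002,"dz":0,"yaw":0},{"dx":0.0066,"dy":-0.002,"dz":0,"yaw":0},{"dx":0.0066,"dy":-0.002,"dz":0,"yaw":0},{"dx":0,"dy":0,"dz":0,"yaw":0}]'
python3 -m crank '[{"dx":0,"dy":0,"dz":-0.007,"yaw":0},{"dx":0,"dy":0,"dz":-0.008,"yaw":0},{"dx":0,"dy":0,"dz":0,"yaw":0}]'
```

```text
time_s: 9.02
ee_pos: [472.8, 45.3, 230.9]
ee_rot: [-180.0, 0.0, 72.6]
force: [-0.6, 1.8, -0.3]
gripper_width: 8.6
gripper_force: 26.0
time_s: 9.4
ee_pos: [480.4, 44.4, 226.6]
ee_rot: [178.7, -0.3, 72.7]
force: [2.9, -1.7, 27.9]
gripper_width: 9.0
gripper_force: 26.5
```

```bash
python3 -m crank '[{"dx":0,"dy":0,"dz":0.008,"yaw":0},{"dx":0,"dy":0,"dz":0.007,"yaw":0},{"dx":0,"dy":0,"dz":0,"yaw":0}]'
python3 - <<'E'
from h import *
snap('scene','s6.png');snap('top','t6.png');a=snap('wrist','w6.png')
def m(f,c):
    a=cv2.imread('pics/'+f).astype(int); k=(abs(a[:,:,2]-a[:,:,1]-60)>-1)&(a[:,:,2]>180)&(a[:,:,1]>60)&(a[:,:,1]<160)&(a[:,:,0]<70)
    ys,xs=np.where(k); 
    from collections import Counter
    n,l,st,ce=cv2.connectedComponentsWithStats(k.astype(np.uint8)); i=[j for j in range(1,n) if st[j,4]>12]; print(f,[(ce[j].round(1).tolist(),int(st[j,4])) for j in i])
for f in('s0.png','s5.png','s6.png','t0.png','t6.png'): m(f,0)
E
```

```text
time_s: 9.78
ee_pos: [472.2, 45.2, 230.4]
ee_rot: [-180.0, 0.0, 72.6]
force: [0.7, 0.6, -1.9]
gripper_width: 8.9
gripper_force: 24.0
s0.png [([274.8, 186.7], 33), ([383.7, 320.6], 14)]
s5.png [([274.1, 185.3], 16), ([386.6, 317.3], 17)]
s6.png [([273.8, 185.7], 15)]
t0.png [([271.6, 223.4], 48)]
t6.png [([270.8, 223.2], 37), ([411.1, 243.8], 13)]
```

```bash
python3 -m crank '[{"dx":0,"dy":0,"dz":0.02,"yaw":0},{"dx":-0.0066,"dy":0.002,"dz":0,"yaw":0},{"dx":-0.0066,"dy":0.002,"dz":0,"yaw":0},{"dx":-0.0066,"dy":0.002,"dz":0,"yaw":0},{"dx":-0.0013,"dy":0.0004,"dz":0,"yaw":0},{"dx":0,"dy":0,"dz":0,"yaw":0}]'
python3 - <<'E'
from h import *
snap('wrist','w7.png'); g=lambda f:cv2.imread('pics/'+f,0)
# tablet top patch fixed in the tool?
a=g('w5.png')[125:180,306:336]
for f in('w3.png','w5.png','w6.png','w7.png'):
    r=cv2.matchTemplate(g(f)[105:210,290:350],a,cv2.TM_CCOEFF_NORMED);_,m,_,p=cv2.minMaxLoc(r);print(f,round(m,3),p)
# stand moved between w5 and w7? register back plate corner patch
s=telemetry.state();print(s['ee_pos'])
import numpy as np
for P in ([-85,85,14],[32,85,14]):
    w=Rz(np.radians(-17.4))@np.array(P,float)+[497.2,43.8,0]
    p5=proj('w5.png',w)[0];p7=proj('w7.png',w)[0]; i=np.round(p5).astype(int);j=np.round(p7).astype(int)
    t=g('w5.png')[i[1]-12:i[1]+13,i[0]-12:i[0]+13];u=g('w7.png')[j[1]-20:j[1]+21,j[0]-20:j[0]+21]
    r=cv2.matchTemplate(u,t,cv2.TM_CCOEFF_NORMED);_,m,_,p=cv2.minMaxLoc(r);print(P,round(m,3),'px shift',np.array(p)-8+(j-p7)-(i-p5))
E
```

```text
time_s: 10.68
ee_pos: [455.5, 50.5, 246.8]
ee_rot: [180.0, 0.0, 72.6]
force: [-0.1, 0.7, -2.5]
gripper_width: 8.8
gripper_force: 24.0
w3.png 0.552 (29, 50)
w5.png 1.0 (16, 20)
w6.png 0.536 (0, 12)
w7.png 0.483 (2, 16)
[455.65438081  50.50772904 246.83472077]
[-85, 85, 14] 0.996 px shift [-0.1598251  0.0560509]
[32, 85, 14] 0.99 px shift [-0.2905489   0.00421489]
```

Run:
```python
from h import *
snap('scene','s7.png'); g=lambda f:cv2.imread('pics/'+f,0)
yaw=np.radians(-17.4); t5=np.array([451.55,52.65,257.5]); t7=telemetry.state()['ee_pos']; print(t7)
for L in ([-4.5,-20,20-109.6],[-4.5,-10,60-109.6],[-4.5,6,100-109.6]):
    d=Rz(yaw)@np.array(L); p5=proj('s5.png',t5+d)[0];p7=proj('s7.png',t7+d)[0]; i=np.round(p5).astype(int)
    a=g('s5.png')[i[1]-12:i[1]+13,i[0]-9:i[0]+10]
    a=cv2.resize(a,None,fx=4,fy=4,interpolation=cv2.INTER_CUBIC)
    j=np.round(p7).astype(int); b=cv2.resize(g('s7.png')[j[1]-20:j[1]+21,j[0]-17:j[0]+18],None,fx=4,fy=4,interpolation=cv2.INTER_CUBIC)
    r=cv2.matchTemplate(b,a,cv2.TM_CCOEFF_NORMED);_,m,_,p=cv2.minMaxLoc(r); print(L,round(m,3),'shift px',np.array(p)/4-8+(j-p7)-(i-p5))
    z=proj('s7.png',t7+d+[0,0,10])[0]-p7; y=proj('s7.png',t7+d+Rz(yaw)@[0,10,0])[0]-p7; print('  per10mm z',z,'y',y)
```

```text
[455.71035388  50.52666449 246.84218728]
[-4.5, -20, -89.6] 0.651 shift px [-5.01299893 -7.95851501]
  per10mm z [-0.54002372 -3.26203426] y [-1.86846979 -2.32852016]
[-4.5, -10, -49.599999999999994] 0.788 shift px [-3.59999243 -6.14918467]
  per10mm z [-0.57894487 -3.43405875] y [-1.88538757 -2.29274623]
[-4.5, 6, -9.599999999999994] 0.794 shift px [-3.94301955 -3.60414283]
  per10mm z [-0.62651718 -3.61538817] y [-1.88965004 -2.23718848]
```

Run:
```python
from h import *
t=telemetry.state()['ee_pos']; yaw=np.radians(-17.4); k=5
b=cv2.imread('pics/s7.png')[85:205,212:292]
B=cv2.resize(b,None,fx=k,fy=k,interpolation=cv2.INTER_CUBIC); B=np.clip(B.astype(float)*1.8+20,0,255).astype(np.uint8)
L=np.array([[x,y,z] for x in(-4.5,4.5) for y,z in((55.5,140),(-55.5,140),(-55.5,0),(55.5,0))])
q=proj('s7.png',(L+[0,6.2,-109.6])@Rz(yaw).T+t); print(q.round(1).tolist())
for g in(q[:4],q[4:]): cv2.polylines(B,[((g-[212,85]+.5)*k).astype(int)],True,(0,255,0),1)
a=cv2.imread('pics/w7.png')[60:260,220:420]; A=cv2.resize(a,None,fx=2,fy=2,interpolation=cv2.INTER_CUBIC)
C=np.zeros((600,800,3),np.uint8);C[:400,:400]=A
C[400:,:400]=cv2.resize(cv2.imread('pics/s5.png')[85:205,212:292],(266,400))[:200,:][:, :].repeat(1,1)[:, :266] if 0 else 0
C[:,400:]=B;cv2.imwrite('pics/c7.png',C)
```

```text
[[221.4, 97.7], [242.9, 122.5], [250.5, 171.2], [230.4, 145.8], [225.0, 96.5], [246.7, 121.1], [254.0, 169.7], [233.7, 144.6]]
```

View pics/c7.png

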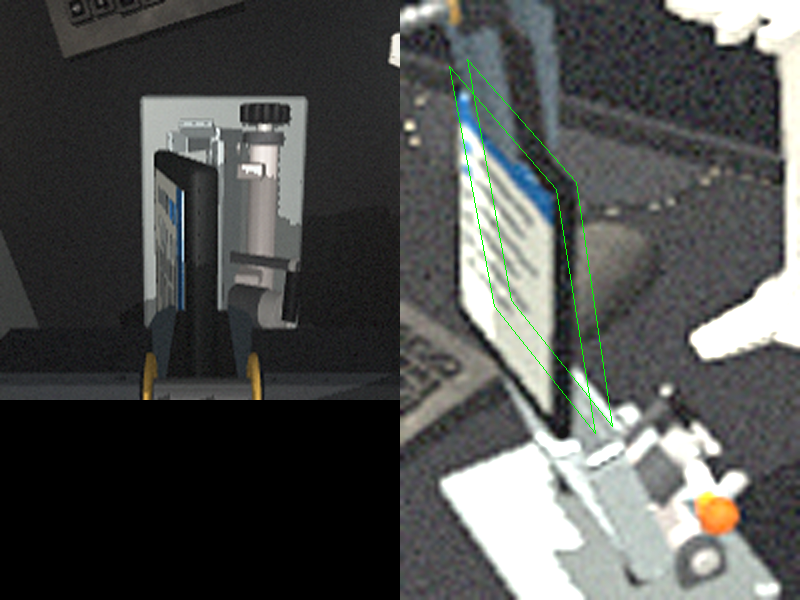

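The last picture shows the tablet has pivoted in the grip: its bottom has swung forward by roughly 10 degrees. It slipped because the bottom edge sat on the back wall's top. I'll measure the tilt, put the tablet back in the dock slot, straighten it and regrip harder.

Run:
```python
from h import *
from scipy.optimize import least_squares
t=telemetry.state()['ee_pos']; yaw=np.radians(-17.4)
# screen-corner points: inset e; scene crop (x-400)/5+212, y/5+85
S=[((457,95),(1,1)),((555,215),(-1,1)),((552,422),(-1,-1)),((463,310),(1,-1))]
S=[((a-400)/5+212-.5,b/5+85-.5,s) for (a,b),s in S]
Wp=[((327.5,145),[4.5,55.5,140]),((313.5,144.5),[-4.5,55.5,140])]
def Ry(l): c,s=np.cos(l),np.sin(l); return np.array([[c,0,s],[0,1,0],[-s,0,c]])
def pts(p,L): return ((np.array(L)-[0,0,130])@Ry(p[3]).T+[p[0],p[1],p[2]])@Rz(yaw).T+t
def r(p):
    o=[]
    for u,v,(sy,sz) in S: o.append(proj('s7.png',pts(p,[[-4.5,sy*(55.5-p[4]),70+sz*(70-p[4])]]))[0]-[u,v])
    for (u,v),L in Wp: o.append((proj('w7.png',pts(p,[L]))[0]-[u,v]))
    return np.concatenate(o)
s=least_squares(r,[0,6,20,0.1,6],loss='soft_l1');print(s.x.round(2),'deg',np.degrees(s.x[3]),r(s.x).round(1))
print('origin rel tcp local',(np.array([0,0,-130])@Ry(s.x[3]).T+s.x[:3]).round(1))
```

```text
[-1.11  2.02 20.99  0.15  9.08] deg 8.610434293660262 [ 1.1  0.1 -0.5 -3.1 -0.4  0.4  0.7  1.2  1.1 -0.4 -1.3  0.3]
origin rel tcp local [ -20.6    2.  -107.5]
```

```bash
python3 -m crank '[{"dx":0,"dy":0,"dz":0.031,"yaw":0},{"dx":0.0061,"dy":-0.061,"dz":0,"yaw":0},{"dx":0.0061,"dy":-0.061,"dz":0,"yaw":0.56},{"dx":0.0061,"dy":-0.061,"dz":0,"yaw":0},{"dx":0.0061,"dy":-0.061,"dz":0,"yaw":0},{"dx":0.0061,"dy":-0.061,"dz":0,"yaw":0},{"dx":0.0061,"dy":-0.061,"dz":0,"yaw":0},{"dx":0,"dy":0,"dz":0,"yaw":0},{"dx":0,"dy":0,"dz":-0.03,"yaw":0},{"dx":0,"dy":0,"dz":-0.04,"yaw":0}]'
python3 -m crank '[{"dx":0,"dy":0,"dz":-0.04,"yaw":0},{"dx":0,"dy":0,"dz":-0.03,"yaw":0},{"dx":0,"dy":0,"dz":-0.01,"yaw":0},{"dx":0,"dy":0,"dz":0,"yaw":0}]'
```

```text
time_s: 12.02
ee_pos: [485.5, -241.8, 215.7]
ee_rot: [179.9, -0.0, 75.4]
force: [-0.6, -0.6, -3.2]
gripper_width: 8.9
gripper_force: 24.8
time_s: 12.52
ee_pos: [485.0, -241.8, 151.8]
ee_rot: [-180.0, -0.0, 75.5]
force: [-0.2, -0.1, -2.3]
gripper_width: 8.5
gripper_force: 24.8
```

```bash
python3 -m crank '[{"dx":0,"dy":0,"dz":-0.004,"yaw":0},{"dx":0,"dy":0,"dz":0,"yaw":0}]'; python3 -m crank '[{"dx":0,"dy":0,"dz":-0.003,"yaw":0},{"dx":0,"dy":0,"dz":0,"yaw":0}]';python3 -m crank '[{"dx":0,"dy":0,"dz":-0.003,"yaw":0},{"dx":0,"dy":0,"dz":0,"yaw":0}]'
```

```text
time_s: 12.78
ee_pos: [485.2, -242.4, 149.1]
ee_rot: [179.9, 0.0, 75.4]
force: [-0.2, -0.2, -2.1]
gripper_width: 8.6
gripper_force: 24.8
time_s: 13.02
ee_pos: [485.1, -242.5, 146.4]
ee_rot: [179.9, 0.0, 75.4]
force: [-0.3, -0.5, -1.4]
gripper_width: 9.0
gripper_force: 24.8
time_s: 13.28
ee_pos: [486.4, -243.7, 146.0]
ee_rot: [179.7, 0.1, 75.4]
force: [-0.5, -2.2, 7.8]
gripper_width: 8.7
gripper_force: 25.2
```

```bash
python3 -m crank '[{"dx":0,"dy":0,"dz":0.002,"yaw":0},{"dx":0,"dy":0,"dz":0,"yaw":0},{"dx":0,"dy":0,"dz":0,"yaw":0},{"dx":0,"dy":0,"dz":0,"yaw":0}]' 0.17; python3 -m crank '[{"dx":-0.006,"dy":0.0016,"dz":0,"yaw":0},{"dx":-0.006,"dy":0.0016,"dz":0,"yaw":0},{"dx":-0.006,"dy":0.0016,"dz":0,"yaw":0},{"dx":0,"dy":0,"dz":0,"yaw":0}]'
python3 - <<'E'
from h import *
from scipy.optimize import least_squares
snap('scene','s8.png'); t=telemetry.state()['ee_pos'];print(t)
# screen mask: light pixels near tablet
a=cv2.imread('pics/s8.png').astype(int); yaw=np.radians(-14.6)
L=np.array([[-4.5,y,z] for y,z in((49,132),(-49,132),(-49,8),(49,8))],float)
for tilt in(0,.1,.2):
    c,s=np.cos(tilt),np.sin(tilt);R=np.array([[c,0,s],[0,1,0],[-s,0,c]])
    q=proj('s8.png',((L-[0,0,110])@R.T+[0,3,0])@Rz(yaw).T+t);print(tilt,q.round(1).tolist())
hsv=cv2.cvtColor(a.astype(np.uint8),cv2.COLOR_BGR2HSV)
k=((hsv[...,0]>98)&(hsv[...,0]<115)&(hsv[...,1]>140)&(hsv[...,2]>90)).astype(np.uint8)
n,l,st,ce=cv2.connectedComponentsWithStats(k); print([st[i].tolist() for i in range(1,n) if st[i,4]>15])
for v in range(195,265,10): print(v,''.join('%4d'%x for x in a[v,318:370:2,1]))
E
```

```text
time_s: 13.78
ee_pos: [484.7, -242.1, 145.0]
ee_rot: [-180.0, -0.0, 75.4]
force: [0.4, 0.7, 0.2]
gripper_width: 15.5
gripper_force: 0.0
time_s: 14.28
ee_pos: [470.0, -238.3, 145.4]
ee_rot: [180.0, -0.0, 75.4]
force: [0.3, -0.3, 0.0]
gripper_width: 15.9
gripper_force: 0.0
[ 470.31070015 -238.39151219  145.40055996]
0 [[325.1, 188.8], [353.0, 216.1], [350.9, 253.6], [325.2, 226.5]]
0.1 [[325.9, 188.2], [353.9, 215.5], [347.3, 255.5], [321.7, 228.2]]
0.2 [[326.7, 187.8], [354.8, 215.0], [343.7, 257.0], [318.2, 229.5]]
[[513, 101, 87, 56, 2528], [414, 161, 22, 19, 290], [544, 160, 15, 13, 137], [593, 202, 28, 22, 460], [574, 235, 23, 20, 351]]
195   46  66  58  24  74  41  56  52  51  48  56  61  54  16  25  21  32  58 106 118 135 123 146 127 123 133
205   37  34  39  33  49 127 106 105  87 114  51  59  48  15  31  29  35  37  45  33  35  37  43 116 118 146
215   41  33  41  35  28 115  73 111  95  87 115  72 115  90 112  54  59  32  17  23  30  36  44  40  31  31
225  255 254 255 255 255  39 128 117 119  87 115  83 110 108  76 117 118 115   7   5  26  36  38  34  37  35
235  150 184 255 211 214 211 212 214 220 201  17 116 115 115 119 116 117 127   0  13 116 226 215  57  16  28
245   35  23 142 142 135 130 193 222 214 218 212 217 216 229 120  65 121 122  28   7  91 202 217 217 219 219
255   30  21  25  29  25  18  87 144 141 136 133 219 218 216 215 214 218 218 225 120 248 218 218 218 224 165
```

```bash
python3 -m crank '[{"dx":0,"dy":0,"dz":0,"yaw":0},{"dx":0,"dy":0,"dz":0,"yaw":0},{"dx":0,"dy":0,"dz":0,"yaw":0},{"dx":0,"dy":0,"dz":0,"yaw":0},{"dx":0,"dy":0,"dz":0,"yaw":0}]' 0 55
python3 -m crank '[{"dx":0,"dy":0,"dz":0.006,"yaw":0},{"dx":0,"dy":0,"dz":0.03,"yaw":0},{"dx":0,"dy":0,"dz":0.04,"yaw":0},{"dx":0,"dy":0,"dz":0.04,"yaw":0},{"dx":0,"dy":0,"dz":0.03,"yaw":-0.55},{"dx":0,"dy":0,"dz":0,"yaw":0},{"dx":0,"dy":0,"dz":0,"yaw":0}]'
python3 - <<'E'
from h import *
snap('wrist','w9.png');t=telemetry.state();print(t['ee_pos'],t['ee_rot'])
a=cv2.imread('pics/w9.png',0)
for v in range(120,160,3): print(v,''.join('%4d'%x for x in a[v,296:348:2]))
E
```

```text
time_s: 14.95
ee_pos: [470.6, -238.5, 145.3]
ee_rot: [180.0, 0.0, 75.4]
force: [0.0, -0.0, 1.1]
gripper_width: 8.2
gripper_force: 55.0
time_s: 15.82
ee_pos: [469.6, -238.0, 260.6]
ee_rot: [-179.8, -0.0, 72.7]
force: [-0.3, 1.2, -2.4]
gripper_width: 8.4
gripper_force: 54.8
[ 469.58334914 -237.94834916  260.41882679] [-1.79814895e+02 -3.54893606e-02  7.27146523e+01]
120   51  52  53 255 249 249 249 249 250 249 249 249 249 249 249 249 249 248 248 249 248 249 249 248 249 248
123   57  54  49 255 249 249 249 249 248 249 249 249 249 249 249 249 249 249 249 249 249 248 249 248 249 248
126   55  51  49 255 249 249 249 249 249 249 249 249 249 249 249 249 249 249 250 250 250 251 250 248 249 248
129   54  49  52 231 249 249 248 249 248 248 249 249 249 249 249 249 249 251 223 208 208 204 224 244 249 250
132   52  52  52 236 250 249 249 249 249 248 249 249 249 249 249 249 249 251 216 235 250 249 255 245 249 249
135   53  56  53 206 250 249 249 249 249 249 249 249 249 249 249 251 251 252 223 203 251 249 255 245 250 249
138   53  59  53 135 251 249 249 249 249 249 249 250 251 248 106  42  45  59 232 203 250 249 254 247 250 249
141   51  58  58 137 251 249 249 249 249 249 249 255 105  54  52  53  56  56 177 199 251 249 255 228 253 249
144   55  55  50  82 251 249 249 249 249 252 233  42  53  51  57  54  58  50 244 199 251 249 255 145 206 200
147   53  53  49  61 253 249 249 249 254  59  46  60  57  56  59  55  56  53 242 201 250 249 255 143 208 202
150   51  45  50  53 239 251 250 249 251  53  69  75  77  77  81  64  55  53 244 202 252 249 255 147 206 203
153   42  49  52  45 208 198 199 198 158  59  70  79  77  75  81  62  58  52 243 200 251 249 255 133 207 202
156   49  46  46  47 210 200 202 204 159  58  70  72  79  83  80  58  53  55 215 202 237 253 242 131 206 202
159   43  45  47  41 211 203 200 203 184  55  72  74  77  79  77  61  51  52 180 205 204 202 205 136 208 200
```

Run:
```python
from h import *
t=telemetry.state()['ee_pos'];yaw=np.radians(72.71-90)
K,k1,T=cal('w9.png'); print('cam local',(Rz(-yaw)@(T[:3,3]-t)).round(1), 'optical',(Rz(-yaw)@T[:3,2]).round(3))
L=np.array([[-4.5,55.5,140],[4.5,55.5,140],[-4.5,55.5,0],[4.5,55.5,0],[-4.5,0,140],[4.5,0,140],[-4.5,0,0]],float)
for tilt in(-.05,0,.05,.1,.15):
    c,s=np.cos(tilt),np.sin(tilt);R=np.array([[c,0,s],[0,1,0],[-s,0,c]])
    q=proj('w9.png',((L-[0,0,121])@R.T+[0,3,11.5])@Rz(yaw).T+t);print(tilt,q.round(1).tolist())
a=cv2.imread('pics/w9.png')
for v in(150,165,180,195): print(v,a[v,300:340:2].tolist())
b=cv2.imread('pics/w3.png')
for v in(132,135,138,145,165,): print(v,b[v,306:334:2].mean(1).round().tolist())
```

```text
cam local [  1.2  67.2 195.8] optical [-0.002 -0.24  -0.971]
-0.05 [[309.0, 142.8], [325.5, 142.8], [321.5, 135.2], [330.5, 135.2], [309.9, 238.5], [325.1, 238.7], [321.5, 189.6]]
0 [[310.7, 142.8], [327.2, 142.8], [315.4, 135.2], [324.5, 135.2], [311.5, 238.6], [326.7, 238.6], [315.7, 189.6]]
0.05 [[312.4, 142.8], [329.0, 142.8], [309.4, 135.2], [318.4, 135.2], [313.1, 238.7], [328.3, 238.5], [309.9, 189.7]]
0.1 [[314.2, 142.8], [330.6, 142.7], [303.3, 135.3], [312.3, 135.2], [314.7, 238.8], [329.9, 238.3], [304.1, 189.8]]
0.15 [[316.0, 142.8], [332.3, 142.7], [297.2, 135.3], [306.3, 135.2], [316.3, 238.9], [331.4, 238.1], [298.3, 190.0]]
150 [[53, 52, 48], [57, 55, 50], [242, 241, 237], [254, 252, 248], [253, 251, 247], [253, 250, 248], [255, 253, 248], [57, 53, 52], [72, 70, 66], [80, 77, 72], [80, 79, 72], [80, 78, 77], [83, 82, 80], [67, 65, 61], [58, 56, 53], [58, 55, 48], [235, 246, 245], [190, 206, 200], [255, 253, 250], [252, 250, 247]]
165 [[48, 45, 42], [42, 42, 39], [203, 219, 217], [189, 205, 201], [187, 201, 200], [190, 205, 203], [211, 200, 177], [52, 51, 49], [70, 72,
[... 555 characters left out ...]
 197], [186, 203, 200], [182, 183, 167], [38, 37, 37], [46, 43, 44], [47, 44, 43], [47, 48, 45], [46, 46, 46], [46, 44, 45], [41, 41, 40], [42, 43, 44], [32, 37, 27], [202, 216, 216], [183, 197, 194], [189, 203, 201], [183, 197, 196]]
132 [91.0, 88.0, 205.0, 118.0, 70.0, 81.0, 105.0, 106.0, 153.0, 181.0, 100.0, 119.0, 39.0, 41.0]
135 [127.0, 154.0, 157.0, 158.0, 139.0, 86.0, 73.0, 74.0, 91.0, 99.0, 100.0, 115.0, 33.0, 41.0]
138 [137.0, 177.0, 176.0, 178.0, 83.0, 35.0, 31.0, 37.0, 24.0, 41.0, 105.0, 89.0, 34.0, 36.0]
145 [46.0, 42.0, 43.0, 46.0, 37.0, 47.0, 48.0, 49.0, 44.0, 48.0, 34.0, 39.0, 43.0, 44.0]
165 [46.0, 49.0, 35.0, 223.0, 35.0, 56.0, 66.0, 64.0, 61.0, 57.0, 44.0, 23.0, 41.0, 39.0]
```

```bash
python3 -m crank '[{"dx":-0.0046,"dy":0.0618,"dz":0.012,"yaw":0},{"dx":-0.0046,"dy":0.0618,"dz":0,"yaw":0},{"dx":-0.0046,"dy":0.0618,"dz":0,"yaw":0},{"dx":-0.0046,"dy":0.0618,"dz":0,"yaw":0},{"dx":-0.0046,"dy":0.0618,"dz":0,"yaw":0},{"dx":-0.0046,"dy":0.0618,"dz":0,"yaw":-0.03},{"dx":0,"dy":0,"dz":0,"yaw":0},{"dx":0,"dy":0,"dz":-0.012,"yaw":0},{"dx":0,"dy":0,"dz":-0.012,"yaw":0},{"dx":0,"dy":0,"dz":0,"yaw":0}]'
python3 - <<'E'
from h import *
snap('wrist','wa.png');snap('scene','sa.png');t=telemetry.state()['ee_pos'];yaw=np.radians(-17.4);print(t,(Rz(-yaw)@(t-[497.2,43.8,0])).round(1))
a=cv2.imread('pics/wa.png').mean(2).astype(int)
for v in range(106,172,4): print(v,''.join('%4d'%x for x in a[v,300:344:2]))
L=np.array([[-4.5,55.5,140],[4.5,55.5,140],[-4.5,55.5,0],[4.5,55.5,0]],float)
for tilt,x,y in((-.045,7,.7),(0,0,.7),(-.045,7,5)):
    c,s=np.cos(tilt),np.sin(tilt);R=np.array([[c,0,s],[0,1,0],[-s,0,c]])
    print(tilt,x,y,proj('wa.png',(L@R.T+[x,y,-109.3])@Rz(yaw).T+t).round(1).tolist())
E
```

```text
time_s: 17.12
ee_pos: [447.6, 57.2, 251.0]
ee_rot: [-179.8, 0.1, 72.4]
force: [-0.4, 0.8, -3.2]
gripper_width: 8.0
gripper_force: 54.8
[448.41120506  57.49079335 252.21708137] [-50.7  -1.5 252.2]
106   40  32  38  40  39  41  40  40  38  43  44  40  44  42  40  43  36  38  43  39  41  38
110   61  66  63  65  60  61  63  61  63  66  60  66  64  66  69  60  65  61  64  67  60  64
114  191 185 185 186 183 185 184 184 181 183 182 178 182 175 177 178 176 176 174 172 173 174
118  185 187 184 184 183 180 180 183 176 181 178 177 178 175 176 175 178 173 171 175 172 172
122  187 185 185 185 184 184 182 179 182 180 181 178 175 176 177 178 178 176 175 175 173 174
126  188 181 182 179 182 183 182 181 183 142 199 199 199 199 202 197 197 202 127 164 163 160
130  186 185 180 180 182 183 182 171 137 142 127 126 128 123 125 129 128 129 113 220  95  94
134  186 181 181 177 180 181 181 188 114 139 138 160  93  90  93  94  90 160 115 192 174  94
138  182 179 182 180 180 180 181 165 137 132 135 144  43  33  29  35 169 122 112 225 212  92
142  186 179 177 178 177 179 182 178 180 146  28  33  32  39  33  3
[... 203 characters left out ...]
 135  96
154  180 176 174 179 174 179 140  37  61  59  66  64  68  49  31  28 193 116  82 150 130  94
158  174 170 177 175 173 177 136  38  54  61  61  65  70  44  37  27 194 108  81 147 126  94
162  172 173 173 174 176 174 180  32  55  61  60  66  67  40  34  29 228 105  84 151 148  90
166  174 173 176 175 171 173 174  30  59  61  63  67  66  39  28  26 255  99  83 149 111  95
170  169 173 172 173 169 176 119  32  53  59  64  64  62  44  33  29 255  96  84 149 108  91
-0.045 7 0.7 [[313.0, 146.4], [329.6, 146.4], [323.1, 136.9], [332.1, 136.9]]
0 0 0.7 [[311.7, 146.4], [328.3, 146.4], [316.0, 136.9], [325.1, 136.9]]
-0.045 7 5 [[312.9, 138.3], [329.7, 138.2], [323.0, 132.4], [332.1, 132.4]]
```

```bash
python3 -m crank '[{"dx":0.0005,"dy":0,"dz":-0.009,"yaw":0},{"dx":0.0005,"dy":0,"dz":-0.009,"yaw":0},{"dx":0,"dy":0,"dz":0,"yaw":0}]';python3 -m crank '[{"dx":0.0005,"dy":0,"dz":-0.008,"yaw":0},{"dx":0,"dy":0,"dz":-0.004,"yaw":0},{"dx":0,"dy":0,"dz":0,"yaw":0}]'
python3 -m crank '[{"dx":0,"dy":0,"dz":-0.006,"yaw":0},{"dx":0,"dy":0,"dz":-0.006,"yaw":0},{"dx":0,"dy":0,"dz":0,"yaw":0}]'
```

```text
time_s: 17.6
ee_pos: [448.7, 58.1, 237.3]
ee_rot: [-179.9, 0.0, 72.5]
force: [0.4, -0.3, -2.6]
gripper_width: 8.1
gripper_force: 54.8
time_s: 17.98
ee_pos: [449.4, 58.2, 228.2]
ee_rot: [-180.0, 0.0, 72.5]
force: [0.1, -0.1, -2.2]
gripper_width: 8.2
gripper_force: 54.8
time_s: 18.35
ee_pos: [449.3, 58.2, 218.4]
ee_rot: [-180.0, 0.0, 72.5]
force: [-0.2, -0.1, -2.3]
gripper_width: 8.5
gripper_force: 54.8
```

```bash
cat >> h.py <<'E'
def foot(f):
    im=snap('scene',f).astype(int); r,g,b=im[...,0],im[...,1],im[...,2]
    k=((r>150)&(r-g>60)&(g-b>30)).astype(np.uint8); k[:, :230]=0; k[:,330:]=0
    n,l,st,ce=cv2.connectedComponentsWithStats(k); print([(ce[i].round(1).tolist(),int(st[i,4])) for i in range(1,n) if st[i,4]>6])
E
python3 -m crank '[{"dx":0.006,"dy":-0.0018,"dz":-0.001,"yaw":0},{"dx":0.006,"dy":-0.0018,"dz":-0.001,"yaw":0},{"dx":0,"dy":0,"dz":0,"yaw":0},{"dx":0,"dy":0,"dz":0,"yaw":0}]'
python3 - <<'E'
from h import *
foot('sb.png'); print(proj('sb.png',[[443.2,-70.1,122.5],[462,-75.9,124.1]]))
E
```

```text
time_s: 18.85
ee_pos: [459.3, 55.3, 217.2]
ee_rot: [180.0, 0.0, 72.5]
force: [-0.2, 0.0, -2.4]
gripper_width: 8.3
gripper_force: 54.7
[([277.6, 184.6], 30)]
[[276.04682607 188.44975327]
 [283.45842212 184.68193375]]
```

```bash
python3 -m crank '[{"dx":0.006,"dy":-0.0018,"dz":-0.003,"yaw":0},{"dx":0,"dy":0,"dz":-0.006,"yaw":0},{"dx":0,"dy":0,"dz":-0.006,"yaw":0},{"dx":0,"dy":0,"dz":0,"yaw":0}]';python3 -m crank '[{"dx":0.001,"dy":-0.0003,"dz":-0.006,"yaw":0},{"dx":0,"dy":0,"dz":-0.006,"yaw":0},{"dx":0,"dy":0,"dz":0,"yaw":0}]'
python3 - <<'E'
from h import *
foot('sc.png')
E
```

```text
time_s: 19.4
ee_pos: [463.5, 53.9, 204.6]
ee_rot: [-179.9, 0.0, 72.5]
force: [-0.4, -0.4, -3.3]
gripper_width: 8.6
gripper_force: 54.7
time_s: 19.77
ee_pos: [464.5, 53.6, 195.2]
ee_rot: [-180.0, 0.0, 72.5]
force: [-0.8, -0.2, -2.0]
gripper_width: 8.3
gripper_force: 54.7
[([279.3, 183.7], 31)]
```

```bash
python3 -m crank '[{"dx":0.0005,"dy":0,"dz":-0.007,"yaw":0},{"dx":0.0005,"dy":0,"dz":-0.007,"yaw":0},{"dx":0,"dy":0,"dz":0,"yaw":0}]';python3 -m crank '[{"dx":0.0005,"dy":0,"dz":-0.007,"yaw":0},{"dx":0,"dy":0,"dz":-0.006,"yaw":0},{"dx":0,"dy":0,"dz":0,"yaw":0}]'
python3 - <<'E'
from h import *
foot('sd.png')
E
```

```text
time_s: 20.2
ee_pos: [465.2, 53.6, 183.8]
ee_rot: [-179.9, 0.0, 72.5]
force: [-1.0, 0.1, -3.0]
gripper_width: 8.3
gripper_force: 54.7
time_s: 20.58
ee_pos: [465.7, 53.6, 173.6]
ee_rot: [-180.0, 0.0, 72.5]
force: [-1.5, -0.3, -3.2]
gripper_width: 8.2
gripper_force: 54.7
[([279.7, 183.8], 32)]
```

```bash
python3 -m crank '[{"dx":0.0005,"dy":0,"dz":-0.006,"yaw":0},{"dx":0,"dy":0,"dz":-0.006,"yaw":0},{"dx":0,"dy":0,"dz":0,"yaw":0}]';python3 -m crank '[{"dx":0.0005,"dy":0,"dz":-0.004,"yaw":0},{"dx":0,"dy":0,"dz":-0.003,"yaw":0},{"dx":0,"dy":0,"dz":0,"yaw":0}]'
```

```text
time_s: 21.0
ee_pos: [466.0, 53.6, 163.9]
ee_rot: [-179.9, 0.0, 72.5]
force: [-1.1, -0.2, -3.2]
gripper_width: 8.2
gripper_force: 54.7
time_s: 21.38
ee_pos: [466.7, 53.6, 158.6]
ee_rot: [-180.0, 0.0, 72.5]
force: [-0.8, 0.1, -3.5]
gripper_width: 8.7
gripper_force: 54.7
```

```bash
python3 -m crank '[{"dx":0,"dy":0,"dz":-0.003,"yaw":0},{"dx":0,"dy":0,"dz":-0.002,"yaw":0},{"dx":0,"dy":0,"dz":0,"yaw":0}]'
```

```text
time_s: 21.75
ee_pos: [466.7, 53.6, 154.7]
ee_rot: [-180.0, 0.0, 72.5]
force: [-1.4, 0.1, -3.2]
gripper_width: 8.4
gripper_force: 54.7
```

```bash
python3 -m crank '[{"dx":0,"dy":0,"dz":-0.0015,"yaw":0},{"dx":0,"dy":0,"dz":0,"yaw":0}]';python3 -m crank '[{"dx":0,"dy":0,"dz":-0.0015,"yaw":0},{"dx":0,"dy":0,"dz":0,"yaw":0}]'
```

```text
time_s: 22.0
ee_pos: [466.7, 53.6, 153.6]
ee_rot: [-180.0, 0.0, 72.5]
force: [-0.2, 0.2, -2.0]
gripper_width: 8.1
gripper_force: 54.7
time_s: 22.25
ee_pos: [467.1, 53.6, 153.5]
ee_rot: [179.9, -0.0, 72.5]
force: [-3.0, -0.9, 5.2]
gripper_width: 8.4
gripper_force: 54.8
```

```bash
python3 -m crank '[{"dx":0,"dy":0,"dz":0.002,"yaw":0},{"dx":0,"dy":0,"dz":0,"yaw":0},{"dx":0,"dy":0,"dz":0,"yaw":0},{"dx":0,"dy":0,"dz":0,"yaw":0}]' 0.28 10;python3 -m crank '[{"dx":-0.006,"dy":0.0018,"dz":0,"yaw":0},{"dx":-0.006,"dy":0.0018,"dz":0,"yaw":0},{"dx":-0.006,"dy":0.0018,"dz":0,"yaw":0},{"dx":-0.006,"dy":0.0018,"dz":0,"yaw":0},{"dx":-0.006,"dy":0.0018,"dz":0,"yaw":0},{"dx":0,"dy":0,"dz":0,"yaw":0}]'
python3 - <<'E'
from h import *
foot('se.png')
E
```

```text
time_s: 22.75
ee_pos: [466.8, 53.7, 153.9]
ee_rot: [-180.0, -0.0, 72.5]
force: [-1.0, 0.7, -0.5]
gripper_width: 25.7
gripper_force: 0.4
time_s: 23.5
ee_pos: [442.5, 60.9, 154.2]
ee_rot: [180.0, -0.0, 72.5]
force: [-0.7, -0.0, 0.3]
gripper_width: 25.5
gripper_force: 0.0
[([275.0, 186.4], 37)]
```

```bash
python3 -m crank '[{"dx":0,"dy":0,"dz":0,"yaw":0},{"dx":0,"dy":0,"dz":0,"yaw":0},{"dx":0,"dy":0,"dz":0.02,"yaw":0},{"dx":0,"dy":0,"dz":0.05,"yaw":0},{"dx":0,"dy":0,"dz":0.03,"yaw":0}]' 0.7 10;python3 -m crank '[{"dx":0,"dy":-0.056,"dz":0,"yaw":0},{"dx":0,"dy":-0.056,"dz":0,"yaw":0},{"dx":-0.002,"dy":-0.056,"dz":0,"yaw":0},{"dx":0,"dy":0,"dz":-0.04,"yaw":0},{"dx":0,"dy":0,"dz":-0.035,"yaw":0},{"dx":0,"dy":0,"dz":0,"yaw":0},{"dx":0,"dy":0,"dz":0,"yaw":0},{"dx":0,"dy":0,"dz":0,"yaw":0},{"dx":0,"dy":0,"dz":0,"yaw":0}]' 0
python3 - <<'E'
from h import *
foot('sf.png')
E
```

```text
time_s: 24.18
ee_pos: [443.5, 60.9, 235.8]
ee_rot: [179.9, -0.0, 72.5]
force: [0.4, -0.6, -0.4]
gripper_width: 63.6
gripper_force: 0.0
time_s: 25.3
ee_pos: [441.8, -73.5, 174.9]
ee_rot: [179.9, -0.0, 72.5]
force: [-0.5, 0.1, 0.2]
gripper_width: 0.7
gripper_force: 0.0
[([275.0, 186.3], 32)]
```

```bash
python3 -m crank '[{"dx":0,"dy":0,"dz":-0.02,"yaw":0},{"dx":0,"dy":0,"dz":-0.018,"yaw":0},{"dx":0.0054,"dy":-0.0034,"dz":-0.0098,"yaw":0},{"dx":0.0054,"dy":-0.0034,"dz":-0.0098,"yaw":0},{"dx":0,"dy":0,"dz":0,"yaw":0}]'
python3 - <<'E'
from h import *
foot('sg.png')
E
```

```text
time_s: 25.98
ee_pos: [450.0, -79.2, 127.5]
ee_rot: [-180.0, 0.0, 72.5]
force: [0.6, 0.2, 0.3]
gripper_width: 0.4
gripper_force: 0.0
[([274.8, 186.2], 36)]
```

```bash
python3 -m crank '[{"dx":0,"dy":0,"dz":0.027,"yaw":0},{"dx":-0.0105,"dy":0.009,"dz":0,"yaw":0},{"dx":0,"dy":0,"dz":-0.011,"yaw":0},{"dx":0,"dy":0,"dz":-0.005,"yaw":0},{"dx":0,"dy":0,"dz":0,"yaw":0}]';python3 -m crank '[{"dx":0,"dy":0,"dz":-0.005,"yaw":0},{"dx":0,"dy":0,"dz":-0.003,"yaw":0},{"dx":0,"dy":0,"dz":0,"yaw":0}]'
python3 - <<'E'
from h import *
foot('sh.png')
E
```

```text
time_s: 26.65
ee_pos: [440.8, -71.7, 135.8]
ee_rot: [-179.9, 0.0, 72.5]
force: [-0.7, -0.4, 0.1]
gripper_width: 0.6
gripper_force: 0.0
time_s: 27.02
ee_pos: [441.3, -71.8, 130.1]
ee_rot: [-180.0, 0.0, 72.5]
force: [-0.3, 0.8, 1.0]
gripper_width: 0.1
gripper_force: 0.0
[([275.0, 186.4], 34)]
```

Run:
```python
from h import *
foot('si.png'); im=snap('top','ti.png').astype(int);snap('wrist','wi.png')
def orange(im,box):
    r,g,b=im[...,0],im[...,1],im[...,2];k=((r>150)&(r-g>60)&(g-b>30)).astype(np.uint8)
    m=np.zeros_like(k);m[box[0]:box[1],box[2]:box[3]]=1;k*=m
    n,l,st,ce=cv2.connectedComponentsWithStats(k);return [(ce[i].round(1).tolist(),st[i].tolist()) for i in range(1,n) if st[i,4]>5]
print('top',orange(im,(190,260,230,300)));print('t0',orange(cv2.imread('pics/t0.png')[:,:,::-1].astype(int),(190,260,230,300)))
print('wrist',orange(cv2.imread('pics/wi.png')[:,:,::-1].astype(int),(0,400,0,640)))
t=telemetry.state()['ee_pos'];print(t)
for f in('si.png','ti.png'): print(f,'tcp,tip',proj(f,[t,t-[0,0,8]]).round(1).tolist())
print('s0',orange(cv2.imread('pics/s0.png')[:,:,::-1].astype(int),(150,220,230,300)))
for f,uv in(('w1.png',(329,281)),('w2.png',(228,34)),('w3.png',(290.5,180.5))): print(f,uv,[atz(f,*uv,z).round(1).tolist() for z in(105,115,125)])
print('top',[atz('t0.png',272.3,223.8,z).round(1).tolist() for z in(105,115,125)],'scene',[atz('s0.png',274.8,186.5,z).round(1).tolist() for z in(105,115,125)])
a=cv2.imread('pics/si.png')
for v in range(160,200,4): print(v,a[v,260:292:4].tolist())
```

```text
[([274.9, 186.3], 35)]
top []
t0 [([271.4, 223.2], [266, 219, 11, 9, 61])]
wrist [([322.4, 203.6], [310, 189, 25, 40, 398])]
[441.54989916 -71.82854521 130.50846694]
si.png tcp,tip [[275.8, 186.7], [276.1, 189.2]]
ti.png tcp,tip [[274.2, 224.1], [274.5, 224.1]]
s0 [([274.6, 186.7], [271, 183, 8, 8, 45])]
w1.png (329, 281) [[448.3, -79.6, 105.0], [446.6, -74.3, 115.0], [444.9, -69.0, 125.0]]
w2.png (228, 34) [[441.0, -62.2, 105.0], [443.1, -65.5, 115.0], [445.2, -68.8, 125.0]]
w3.png (290.5, 180.5) [[441.6, -70.7, 105.0], [443.1, -69.3, 115.0], [444.6, -67.9, 125.0]]
top [[442.6, -64.6, 105.0], [442.5, -65.7, 115.0], [442.5, -66.8, 125.0]] scene [[458.1, -49.8, 105.0], [451.2, -57.6, 115.0], [444.3, -65.4, 125.0]]
160 [[88, 93, 89], [69, 71, 68], [43, 84, 106], [23, 22, 19], [29, 28, 29], [65, 61, 48], [36, 34, 36], [33, 35, 33]]
164 [[29, 28, 25], [83, 86, 85], [51, 45, 41], [56, 55, 46], [15, 16, 19], [60, 54, 46], [41, 38, 36], [43, 40, 36]]
168 [[109, 112, 110], [29, 28, 31], [50, 43, 39], [58, 53, 45], [30, 25, 30], [58, 56, 44], [36, 33, 29], [39, 40, 37]]
172 [[134, 139, 131], [142, 153, 153], [31, 26, 13], [55, 51, 43], [48, 46, 39], [62, 58, 49], [26, 26, 32], [34, 36, 37]]
176 [[114, 117, 120], [95, 95, 94], [203, 212, 216], [50, 44, 37], [49, 46, 39], [66, 58, 54], [39, 39, 41], [37, 37, 35]]
180 [[94, 96, 93], [81, 80, 81], [50, 51, 48], [200, 212, 214], [59, 53, 45], [53, 47, 41], [35, 34, 33], [33, 32, 29]]
184 [[109, 109, 101], [39, 40, 36], [156, 162, 156], [8, 66, 155], [59, 85, 143], [36, 33, 35], [37, 40, 35], [37, 37, 37]]
188 [[102, 105, 96], [116, 120, 124], [134, 137, 146], [17, 65, 144], [32, 85, 176], [39, 37, 28], [32, 28, 33], [35, 32, 33]]
192 [[103, 102, 98], [102, 104, 98], [150, 159, 166], [67, 66, 62], [152, 162, 152], [49, 52, 47], [31, 33, 35], [38, 36, 38]]
196 [[101, 108, 102], [97, 101, 93], [48, 51, 52], [207, 217, 222], [50, 50, 47], [89, 94, 89], [36, 33, 32], [36, 35, 37]]
```

```bash
python3 -m crank '[{"dx":0.001,"dy":0.001,"dz":-0.006,"yaw":0},{"dx":0.001,"dy":0,"dz":-0.006,"yaw":0},{"dx":0,"dy":0,"dz":0,"yaw":0}]'
python3 - <<'E'
from h import *
foot('sj.png')
E
```

```text
time_s: 27.6
ee_pos: [442.7, -70.9, 120.2]
ee_rot: [-179.9, 0.0, 72.5]
force: [-0.2, -0.2, 0.8]
gripper_width: 0.5
gripper_force: 0.0
[([274.5, 186.9], 26)]
```

Run:
```python
from h import *
snap('wrist','wj.png'); t=telemetry.state()['ee_pos']; y=np.radians(-17.5)
def orange(im):
    r,g,b=im[...,2],im[...,1],im[...,0];k=((r>120)&(r-g>50)&(g-b>20)).astype(np.uint8);k[:,:200]=0;k[:,450:]=0
    n,l,st,ce=cv2.connectedComponentsWithStats(k);return [(ce[i].round(1).tolist(),st[i].tolist()) for i in range(1,n) if st[i,4]>20]
for f,T in(('wi.png',np.array([441.55,-71.83,130.5])),('wj.png',t)):
    a=cv2.imread('pics/'+f).astype(int); o=orange(a);print(f,o,'tip px',proj(f,[T-[0,0,8],T]).round(1).tolist())
    for c,_ in o: print([(Rz(-y)@(atz(f,*c,z)-T)).round(1).tolist()+[z] for z in(110,120,130)], [atz(f,*c,z).round(1).tolist() for z in(110,120,130)])
a=cv2.imread('pics/wj.png')
for v in range(170,290,10): print(v,['%d,%d,%d'%tuple(x) for x in a[v,290:360:7]])
```

```text
wi.png [([322.3, 203.5], [310, 189, 25, 40, 423])] tip px [[319.5, 223.1], [319.5, 226.7]]
[[2.1, 11.2, -20.5, 110], [2.0, 13.8, -10.5, 120], [1.9, 16.4, -0.5, 130]] [[446.9, -61.7, 110.0], [447.6, -59.2, 120.0], [448.3, -56.7, 130.0]]
wj.png [([321.8, 206.2], [313, 194, 22, 42, 349])] tip px [[319.7, 223.1], [319.7, 226.8]]
[[1.5, 11.8, -10.7, 110], [1.4, 14.5, -0.7, 120], [1.4, 17.2, 9.3, 130]] [[448.0, -60.1, 110.0], [448.7, -57.6, 120.0], [449.5, -55.0, 130.0]]
170 ['67,68,65', '67,67,68', '64,65,66', '65,67,63', '62,63,64', '195,202,204', '248,251,251', '194,203,205', '55,55,55', '54,55,57']
180 ['60,62,58', '55,58,58', '51,56,57', '53,56,54', '49,50,52', '234,238,239', '240,244,245', '40,43,42', '48,48,50', '52,52,52']
190 ['53,59,55', '60,59,61', '56,58,55', '53,55,52', '49,49,52', '172,176,178', '164,169,173', '45,44,46', '43,43,42', '47,51,51']
200 ['51,53,53', '50,49,50', '50,52,53', '49,49,50', '47,99,188', '55,123,225', '41,98,200', '43,46,47', '33,36,38', '47,48,47']
210 ['48,47,46', '45,49,51', '48,50,53', '43,43,40', '38,98,201', '46,111,220', '160,165,167', '160,165,1
[... 219 characters left out ...]
', '34,37,38', '47,45,42', '46,40,41', '38,37,38', '40,36,39']
240 ['42,43,39', '48,43,40', '39,40,42', '43,80,101', '29,29,31', '33,36,38', '64,128,158', '43,40,43', '44,45,44', '35,33,37']
250 ['73,72,67', '66,64,61', '69,65,63', '50,67,78', '65,66,64', '67,69,70', '87,184,230', '57,54,53', '66,65,63', '69,67,60']
260 ['90,88,86', '88,86,85', '88,86,86', '70,77,82', '84,84,85', '81,82,81', '65,135,170', '64,59,60', '64,62,60', '66,65,65']
270 ['90,89,86', '59,58,58', '58,53,54', '82,88,90', '89,88,88', '91,89,91', '70,139,175', '57,57,58', '64,65,63', '59,58,58']
280 ['58,57,55', '57,53,53', '57,57,53', '51,103,129', '57,54,60', '58,55,57', '65,137,170', '61,59,59', '60,57,57', '61,60,57']
```

```bash
python3 -m crank '[{"dx":0,"dy":0,"dz":0.035,"yaw":0},{"dx":0.005,"dy":0.014,"dz":0,"yaw":0},{"dx":0,"dy":0,"dz":-0.015,"yaw":0},{"dx":0,"dy":0,"dz":-0.009,"yaw":0},{"dx":0,"dy":0,"dz":0,"yaw":0}]'
python3 - <<'E'
from h import *
foot('sk.png')
E
python3 -m crank '[{"dx":0,"dy":0,"dz":-0.006,"yaw":0},{"dx":0,"dy":0,"dz":0,"yaw":0}]'; python3 -m crank '[{"dx":0,"dy":0,"dz":-0.006,"yaw":0},{"dx":0,"dy":0,"dz":0,"yaw":0}]'
python3 - <<'E'
from h import *
foot('sl.png')
E
```

```text
time_s: 28.32
ee_pos: [445.8, -59.6, 128.0]
ee_rot: [-179.8, 0.0, 72.5]
force: [-0.6, -0.7, -0.4]
gripper_width: 0.6
gripper_force: 0.0
[([275.1, 186.3], 31)]
time_s: 28.62
ee_pos: [446.8, -59.8, 124.5]
ee_rot: [-180.0, 0.0, 72.5]
force: [0.1, -0.8, 1.0]
gripper_width: 0.4
gripper_force: 0.0
time_s: 28.88
ee_pos: [446.7, -59.8, 119.7]
ee_rot: [-180.0, 0.0, 72.5]
force: [-0.4, -0.4, -0.2]
gripper_width: 0.5
gripper_force: 0.0
[([274.9, 186.5], 32)]
```

Run:
```python
from h import *
def asc(f,r0,r1,rs,c0,c1,cs):
    a=cv2.imread('pics/'+f).astype(int)
    for v in range(r0,r1,rs):
        s=''
        for u in range(c0,c1,cs):
            b,g,r=a[v,u]; s+='O' if r>120 and r-g>50 else 'G' if r-b>40 else 'W' if r>140 else '+' if r>80 else '-' if r>55 else '.'
        print(v,s)
snap('wrist','wl.png'); asc('wl.png',150,262,4,270,374,2); print(); asc('sl.png',160,206,1,250,300,1)
```

```text
150 WWWWWWWWWW+WWWWWWW+++++++++WWWWWWWWWWWWW+WWWWW++W+--
154 WWWWWWWWWWWWWWWWWW+W++W++W+WWWWWWWWWW++++WWW+++++---
158 WWWWWWWWWWWWWWWWWWWWWWWWWWWWWWWWWWWWWW+++WWW++++W---
162 WWWWWWWWWWWWWWWWWWWWWWWWWWWWWWWWWWWWWW++++WWWWWW+..-
166 -----------------------------.WWWWWWWW-..-------.--.
170 -----------------------------WWWWWWWW.-....-------..
174 ---------..-.----------------WWWWWWWW........---...-
178 W+-------.-....---..-.-----.WWWWWWWW.....-..........
182 W+W.------......--......-...WWWWWWWW................
186 WWW+.---.---.........-.--.-+WWWWWWW.................
190 WWWW--.--......-..-........WWWWWWWW.................
194 W+++++--..-.....-.-.......+WWWWWWW..................
198 +++++++...-.-.............+WWWWWWW..................
202 ++--++++.................+WWWWWWW...................
206 W-++++-++................WWWWWWWW...................
210 W+-++++-+-..............GGWWWWWW....................
214 WW--++-++...........---OOOOOO-.+....................
218 +WWWWWWW++.......------..O...-----..................
222 ++WWWWWWWW.......-----...O...-.-.--++++.............
226 .............
[... 2326 characters left out ...]
+++++++W+---...-++++-...................
194 WWW+-+++++++++++++----.++..-+++-..................
195 WWW++--++++++++++-.--+WWW-.-+++--.................
196 WWWW+++-+++++++++...+WWW++.-+++++-................
197 WWWWW+--+++++++++-..WW++++.-++++++-...............
198 WWWWW+-.+++++++++...+++++-.-+++++++-..............
199 +WWWWW+..++++++++-..-+++-..-++++W+++..............
200 WWWW+WW+.-+++++++-.......-++++++++++-.............
201 WWW+WWW+...--++++-....---++++++++++++-............
202 WWWWWWW+++++++++++---+++++WW++++++++W+............
203 WWWWWWWWWW++++++++++++++WWWW++++++W+++............
204 WWWWWWWWWW++++++++++++WWWWWWW++++++++.............
205 WWWWWWWWWW+++++++++++WWWWWWWW++++---..............
```

```bash
for i in 1; do python3 -m crank '[{"dx":0,"dy":0,"dz":-0.006,"yaw":0},{"dx":0,"dy":0,"dz":0,"yaw":0}]'; python3 -m crank '[{"dx":0,"dy":0,"dz":-0.006,"yaw":0},{"dx":0,"dy":0,"dz":0,"yaw":0}]'; done
python3 - <<'E'
from h import *
foot('sm.png'); t=telemetry.state()['ee_pos']; print(proj('sm.png',[t-[0,0,8]]))
snap('wrist','wm.png')
def asc(f,r0,r1,rs,c0,c1,cs):
    a=cv2.imread('pics/'+f).astype(int)
    for v in range(r0,r1,rs):
        s=''
        for u in range(c0,c1,cs):
            b,g,r=a[v,u]; s+='O' if r>120 and r-g>50 else 'G' if r-b>40 else 'W' if r>140 else '+' if r>80 else '-' if r>55 else '.'
        print(v,s)
asc('wm.png',150,250,4,270,374,2); print(); asc('sm.png',165,206,2,250,300,1)
E
```

```text
time_s: 29.22
ee_pos: [446.7, -59.7, 114.8]
ee_rot: [-180.0, 0.0, 72.5]
force: [-0.1, 0.8, -0.7]
gripper_width: 0.3
gripper_force: 0.0
time_s: 29.48
ee_pos: [446.7, -59.7, 110.0]
ee_rot: [-180.0, 0.0, 72.5]
force: [0.1, 0.4, 0.5]
gripper_width: 0.6
gripper_force: 0.0
[([275.2, 187.5], 21)]
[[274.62497289 191.83910892]]
150 WWWWWWWWW++WWWWWWW++++++++++WWWWWWWWWWWW+++WWWW++W--
154 WWWWWWWWW+WWWWWWWW+++++++++WWWWWWWWWWW++++WWW+++++.-
158 WWWWWWWWWWWWWWWWWWWWWWWWWWWWWWWWWWWWWW+++WWWW+++++--
162 WWWWWWWWWWWWWWWWWWWWWWWWWWWWWWWWWWWWWWW+++WWWWWWWW--
166 ------------------------------WWWWWWWW+...-.--------
170 ------------------------------WWWWWWWW.-...-------..
174 -----------------------------WWWWWWWW+......-.---.-.
178 --------.-.-...-..-----------WWWWWWWW.........---...
182 W+.----.-..--..--...-..-....WWWWWWWW+-..............
186 WW+.----.--.-.-.-...--.-..-.WWWWWWWW................
190 WWW----..--..........--....+WWWWWWWW................
194 WWWW+-.-......-............WWWWWWWW.................
198 ++++++-..-...-.....-......+WWWWWWW+.................
202 +++++++....-..............WWWWWWWW
[... 1101 characters left out ...]
--+---...+-.........--..................
183 -++++++++++---..-++W+-............................
185 +++++++++++++-.-WWWWWGOG...GG.....................
187 ++-++++++++++++++WWW++OOOOOOOG....................
189 +++++++++++++++++++WW+GOOOOOOG....................
191 ++-WW+++++++++++WWWWW++GGGG++.....................
193 WW+++++++++++++++W+----..-++++-...................
195 WWW++--+++++++++++.--+WWW-.+++++..................
197 WWWWW+--+++++++++...WW++++.-++++++-...............
199 WW+WWW+.-++++++++....-++...-++++W+++..............
201 WWWWWWW+...--++++-....---++++++++++++-............
203 WWWWWWWWWW++++++++++++++WWWW++++++W+++............
205 WWWWWWWWWW+++++++++++WWWWWWWW++++---..............
```

```bash
python3 -m crank '[{"dx":0,"dy":0,"dz":-0.006,"yaw":0},{"dx":0,"dy":0,"dz":0,"yaw":0}]'; python3 -m crank '[{"dx":0,"dy":0,"dz":-0.006,"yaw":0},{"dx":0,"dy":0,"dz":0,"yaw":0}]';  python3 - <<'E'
from h import *
foot('sn.png'); t=telemetry.state()['ee_pos']
snap('wrist','wn.png')
def asc(f,r0,r1,rs,c0,c1,cs):
    a=cv2.imread('pics/'+f).astype(int)
    for v in range(r0,r1,rs):
        s=''
        for u in range(c0,c1,cs):
            b,g,r=a[v,u]; s+='O' if r>120 and r-g>50 else 'G' if r-b>40 else 'W' if r>140 else '+' if r>80 else '-' if r>55 else '.'
        print(v,s)
asc('wn.png',190,250,4,270,374,2); print(); asc('sn.png',175,206,2,250,300,1)
E
```

```text
time_s: 29.82
ee_pos: [447.7, -60.2, 105.8]
ee_rot: [179.9, 0.0, 72.5]
force: [1.0, -1.9, 2.6]
gripper_width: 0.6
gripper_force: 1.3
time_s: 30.08
ee_pos: [447.7, -60.0, 100.9]
ee_rot: [179.9, -0.0, 72.5]
force: [2.6, -2.4, 2.7]
gripper_width: 0.5
gripper_force: 1.5
[([278.0, 190.0], 13)]
190 WW----..--..-....--..-..-...-WWWWWWWW...............
194 WW+.-.--.-..................+WWWWWWWW...............
198 ++++-.......................WWWWWWWW+...............
202 +++-++....-................-WWWWWWWW................
206 +---++-....................+WWWWWWW+................
210 --+++++....................WWWWWWWW.................
214 -+++-+++...........----...++W-.+WWW.................
218 -+-+--++.........------......----.+.................
222 W--WWWWW.........------..O...-.----.................
226 ....................--...O...--.....................
230 ....................--...G....-.....................
234 ....................--...G...--.....................
238 ...................GG-...G....GG....................
242 ...................GG+...O....GG....................
246 ........
[... 225 characters left out ...]
--++--..............-++.................
183 -++++++++++---..-++W-..........++.................
185 ++-++++++++++-.-WWWWW+............................
187 +++++++++++++++++WWW+W++.....--...................
189 +++++++++++++++++++WW+++OGGOOOOO..................
191 ++-WW+++++++++++WWWWW+++GOOOOOOG..................
193 WW+++++++++++++++W+----..-GGGG-...................
195 WWW++--++++++++++-.--+WWW---+++--.................
197 WWWWW+--+++++++++-..WW++++.-++++++-...............
199 WWWWWW+..++++++++-...-++...-++++W++-..............
201 WWWWWWW+...-+++++-....---+++++-++++++-............
203 WWWW+WWWWW++++++++++++++WWWW++++++W+++............
205 WWWWWWWWWW+-+++++++++WWWWWWWWW+++--...............
```

```bash
python3 -m crank '[{"dx":0.003,"dy":-0.003,"dz":-0.0075,"yaw":0},{"dx":0.003,"dy":-0.003,"dz":-0.0075,"yaw":0},{"dx":0,"dy":0,"dz":0,"yaw":0}]'; python3 -m crank '[{"dx":0.004,"dy":-0.002,"dz":-0.0075,"yaw":0},{"dx":0.004,"dy":-0.002,"dz":-0.0075,"yaw":0},{"dx":0,"dy":0,"dz":0,"yaw":0}]';  python3 - <<'E'
from h import *
foot('so.png'); print(proj('so.png',[[464.5,-84,87.4],[474.5,-84,73],[501,-70,42],[535.6,-7,20]]).round())
E
```

```text
time_s: 30.55
ee_pos: [450.7, -64.2, 87.6]
ee_rot: [-179.8, -0.0, 72.5]
force: [0.8, -0.1, 0.7]
gripper_width: 0.5
gripper_force: 0.2
time_s: 30.92
ee_pos: [457.8, -67.7, 76.0]
ee_rot: [-179.9, 0.0, 72.5]
force: [-0.6, 0.7, -0.7]
gripper_width: 0.7
gripper_force: 0.0
[([287.6, 196.2], 25)]
[[288. 197.]
 [291. 199.]
 [295. 199.]
 [286. 187.]]
```

```bash
python3 -m crank '[{"dx":0.005,"dy":-0.002,"dz":-0.0075,"yaw":0},{"dx":0.005,"dy":-0.001,"dz":-0.0075,"yaw":0},{"dx":0,"dy":0,"dz":0,"yaw":0}]'
python3 - <<'E'
from h import *
foot('sp.png')
E
python3 -m crank '[{"dx":0.006,"dy":0,"dz":-0.0075,"yaw":0},{"dx":0.006,"dy":0,"dz":-0.0075,"yaw":0},{"dx":0,"dy":0,"dz":0,"yaw":0}]';  python3 - <<'E'
from h import *
foot('sq.png')
E
```

```text
time_s: 31.35
ee_pos: [466.2, -70.2, 64.2]
ee_rot: [-179.9, 0.0, 72.5]
force: [-1.0, 0.6, -0.2]
gripper_width: 0.5
gripper_force: 0.0
[]
time_s: 31.78
ee_pos: [475.9, -70.1, 52.2]
ee_rot: [-179.9, 0.0, 72.5]
force: [-0.5, 0.9, -0.4]
gripper_width: 0.4
gripper_force: 0.0
[]
```

```bash
python3 -m crank '[{"dx":0,"dy":-0.01,"dz":0.03,"yaw":0},{"dx":0,"dy":-0.01,"dz":0.06,"yaw":0},{"dx":0,"dy":0,"dz":0.07,"yaw":0},{"dx":0,"dy":0,"dz":0.06,"yaw":0},{"dx":0,"dy":0,"dz":0,"yaw":0}]' 0.5 10
python3 - <<'E'
from h import *
snap('wrist','wr.png');snap('top','tr.png');foot('sr.png')
def orange(f,box):
    a=cv2.imread('pics/'+f).astype(int);b,g,r=a[...,0],a[...,1],a[...,2];k=((r>120)&(r-g>45)&(g-b>15)).astype(np.uint8)
    m=np.zeros_like(k);m[box[0]:box[1],box[2]:box[3]]=1;k*=m
    n,l,st,ce=cv2.connectedComponentsWithStats(k);return [(ce[i].round(1).tolist(),int(st[i,4])) for i in range(1,n) if st[i,4]>5]
P=[[535.6,-7,20],[444,-68,124]]
for f,b in(('wr.png',(0,230,200,460)),('tr.png',(180,260,200,300))): print(f,orange(f,b),proj(f,P).round(1).tolist())
print(telemetry.state()['ee_pos'],telemetry.state()['time_s'])
E
```

```text
time_s: 32.45
ee_pos: [478.2, -86.7, 233.0]
ee_rot: [179.5, -0.1, 72.5]
force: [-0.4, -1.0, -0.8]
gripper_width: 45.0
gripper_force: 0.0
[([287.2, 186.0], 13)]
wr.png [([340.5, 104.3], 75)] [[342.0, 105.7], [282.0, 185.6]]
tr.png [] [[253.5, 189.4], [272.8, 223.2]]
[474.92780173 -86.01409467 227.74483867] 32.6
```

```bash
python3 -m crank '[{"dx":-0.0106,"dy":0.0604,"dz":0,"yaw":0},{"dx":-0.0106,"dy":0.0604,"dz":0,"yaw":0},{"dx":-0.0106,"dy":0.0604,"dz":0,"yaw":0},{"dx":0,"dy":0,"dz":0,"yaw":0},{"dx":0,"dy":0,"dz":0,"yaw":0}]' 0.7 10
python3 - <<'E'
from h import *
def asc(f,r0,r1,rs,c0,c1,cs):
    a=cv2.imread('pics/'+f).astype(int)
    for v in range(r0,r1,rs):
        s=''
        for u in range(c0,c1,cs):
            b,g,r=a[v,u]; s+='O' if r>120 and r-g>50 else 'G' if r-b>40 else 'W' if r>140 else '+' if r>80 else '-' if r>55 else '.'
        print(v,s)
snap('wrist','ws.png'); t=telemetry.state()['ee_pos'];y=np.radians(-17.4);print(t,(Rz(-y)@(t-[497.2,43.8,0])).round(1))
l=-.21;c,s=np.cos(l),np.sin(l)
w=np.array([Rz(y)@np.array([c*x+s*h,yy,30-s*x+c*h])+[497.2,43.8,0] for x,yy,h in((-28.5,55.5,156),(-19.5,55.5,156),(-28.5,0,156),(-28.5,55.5,16),(-24,57.5,107))])
print(proj('ws.png',w).round(1).tolist()); asc('ws.png',110,240,5,270,380,2)
E
```

```text
time_s: 33.22
ee_pos: [449.9, 58.4, 227.6]
ee_rot: [-179.9, 0.1, 72.6]
force: [0.3, 0.8, -0.2]
gripper_width: 63.9
gripper_force: 0.0
[450.08828244  58.01220683 227.87044169] [-49.2  -0.5 227.9]
[[306.3, 140.8], [317.1, 140.9], [307.1, 206.9], [334.7, 135.4], [323.8, 136.2]]
110 .......................................................
115 .............WWWWWWWWWWWWWWWWWWWWWWWWWW++++++++++++WWWW
120 .............WWWWWWWWWWWWWWWWWWWWWWWWWW.-..-.--.-.-.WWW
125 .............WWWWWWWWWWWWWWWWWWWWWWWWWW--........--+WWW
130 .............WWWWWWWWWWW++++++++++++++++-++++W++++WWWWW
135 .............WWWWWWWWWWWWW++++-.WW-+++++-++++++++-WWWWW
140 .............WWWWW..............W+WW++W++WWWWWWWWWWWWWW
145 .............WWWWW...-..........++WW+++++WWWWWWWWWWWWWW
150 .............WWWWW..--..........++WW++WWWWWWW+WWWWWWWWW
155 .............WWWWW...-..........++W+++++WWWWWWWW+WWWWWW
160 .............WWWWW..--..........++W++++++WWWWWWW+WWWWWW
165 .............+WWWW..--..........++W++++++WWWWWWWWWWWWWW
170 .............+WWWW...-..........++W++++++WWWWWWWWWWWWW+
175 .............+WWWW..--..........++W+++++++WWWWWW+++++++
180 .............+WWWW..............++W+++++++WWWWWW+++++++
185 .............+WWWW..............+++-++++++WWWWWW++++++-
190 .............+WWWW..............-+++++++++WWWWW+++++++-
195 .............+WWWW..............+++++--..-++W+W+++++++.
200 .............+WWWW.............-+++++++++-+---------++-
205 .............+WWWW.............-+++++++++++++WW+++++++-
210 .............+WW++.............-++++++--++WWWWW++++++-.
215 ..............++++.............+++++-----..--++++++++--
220 ..............++++.............++W++--------++++++++-..
225 ..............++++.............+-W++--------++++++++...
230 ..............++++.............+-W++++.-----+++++++W...
235 ...............................+-W++...................
```

```bash
python3 -m crank '[{"dx":0,"dy":0,"dz":-0.03,"yaw":0},{"dx":0,"dy":0,"dz":-0.03,"yaw":0},{"dx":0,"dy":0,"dz":-0.029,"yaw":0},{"dx":0,"dy":0,"dz":0,"yaw":0}]'; python3 -m crank '[{"dx":0.005,"dy":-0.0015,"dz":0,"yaw":0},{"dx":0.005,"dy":-0.0015,"dz":0,"yaw":0},{"dx":0.005,"dy":-0.0015,"dz":0,"yaw":0},{"dx":0,"dy":0,"dz":0,"yaw":0}]' 0.22;python3 - <<'E'
from h import *
foot('st.png'); print(proj('st.png',[[535.6,-7,20],[532.6,-6.3,9.6]]).round(1))
E
```

```text
time_s: 33.78
ee_pos: [449.1, 57.4, 155.9]
ee_rot: [-179.8, 0.1, 72.4]
force: [0.2, -0.4, 0.7]
gripper_width: 63.9
gripper_force: 0.0
time_s: 34.28
ee_pos: [463.0, 55.1, 157.9]
ee_rot: [180.0, -0.0, 72.5]
force: [-0.5, -0.3, -0.2]
gripper_width: 26.8
gripper_force: 0.0
[([287.7, 185.4], 9)]
[[286.2 186.6]
 [285.5 189.9]]
```

```bash
python3 -m crank '[{"dx":0.005,"dy":-0.0015,"dz":0,"yaw":0},{"dx":0.004,"dy":-0.0012,"dz":0,"yaw":0},{"dx":0,"dy":0,"dz":0,"yaw":0}]' 0.16;python3 -m crank '[{"dx":0.003,"dy":-0.001,"dz":0,"yaw":0},{"dx":0.002,"dy":-0.0006,"dz":0,"yaw":0},{"dx":0,"dy":0,"dz":0,"yaw":0}]';python3 - <<'E'
from h import *
foot('su.png')
E
```

```text
time_s: 34.7
ee_pos: [469.8, 53.0, 157.6]
ee_rot: [180.0, 0.0, 72.5]
force: [-0.5, 0.9, -0.5]
gripper_width: 15.0
gripper_force: 0.0
time_s: 35.08
ee_pos: [473.7, 51.7, 157.6]
ee_rot: [180.0, 0.0, 72.5]
force: [-0.4, 0.2, 0.1]
gripper_width: 14.6
gripper_force: 0.0
[([287.7, 185.4], 9)]
```

```bash
python3 -m crank '[{"dx":0.0025,"dy":-0.0008,"dz":0,"yaw":0},{"dx":0,"dy":0,"dz":0,"yaw":0},{"dx":0,"dy":0,"dz":0,"yaw":0}]';python3 -m crank '[{"dx":0.0025,"dy":-0.0008,"dz":0,"yaw":0},{"dx":0,"dy":0,"dz":0,"yaw":0},{"dx":0,"dy":0,"dz":0,"yaw":0}]';python3 - <<'E'
from h import *
foot('sv.png');snap('wrist','wv.png')
def asc(f,r0,r1,rs,c0,c1,cs):
    a=cv2.imread('pics/'+f).astype(int)
    for v in range(r0,r1,rs):
        s=''
        for u in range(c0,c1,cs):
            b,g,r=a[v,u]; s+='O' if r>120 and r-g>50 else 'G' if r-b>40 else 'W' if r>140 else '+' if r>80 else '-' if r>55 else '.'
        print(v,s)
t=telemetry.state()['ee_pos'];y=np.radians(-17.4)
for l in(-.1,-.05,0,.02):
    c,s=np.cos(l),np.sin(l)
    w=np.array([Rz(y)@np.array([c*x+s*h,yy,30-s*x+c*h])+[497.2,43.8,0] for x,yy,h in((-28.5,55.5,156),(-19.5,55.5,156),(-28.5,30,156),(-19.5,30,156),(-28.5,55.5,60))])
    print(l,proj('wv.png',w).round(1).tolist())
asc('wv.png',120,240,6,280,380,2)
E
```

```text
time_s: 35.5
ee_pos: [475.6, 51.1, 157.6]
ee_rot: [180.0, -0.0, 72.5]
force: [-0.8, 0.2, 0.3]
gripper_width: 14.7
gripper_force: 0.0
time_s: 35.88
ee_pos: [477.6, 50.5, 157.6]
ee_rot: [-180.0, 0.0, 72.5]
force: [-0.4, -0.0, 0.2]
gripper_width: 14.8
gripper_force: 0.0
[([287.6, 185.2], 8)]
-0.1 [[278.0, 148.7], [293.8, 148.8], [279.6, 192.8], [294.8, 193.1], [304.0, 140.6]]
-0.05 [[291.3, 148.9], [307.4, 148.9], [292.4, 193.5], [307.9, 193.6], [307.2, 140.7]]
0 [[305.1, 149.1], [321.3, 149.1], [305.7, 194.1], [321.4, 194.1], [310.5, 140.8]]
0.02 [[310.7, 149.2], [327.0, 149.1], [311.1, 194.3], [326.8, 194.2], [311.9, 140.8]]
120 WWWWWWWWWWWWWWWWWWWWWWW.+--++-++-+--+--WWWWW----.-
126 WWWWWWWWWWWWWWWWWWWWWWWW++---++++---+++WWWWW------
132 WWWWWW+WWW++W++++++++++W++++WWWW++++WWWWWWWW-----.
138 WW++W+++++WWW+++++++++++++++W++++++++WWWWWWW------
144 ..........WWWW+W+++++W++++WWWWWWWWW+WWWWWWWW------
150 ......-...WWWW+W++++++++++WWWWWWWWW+WWWWWWW+------
156 ........-.W+WW+++++++WWWWWWWWWWWWWWWWWWWWWW+------
162 ..........W+WW+++++++WWWWWWWWWWWWWWWWWWWWWW+-----.
168 ..........W+WW++++++++++++WWWWWWWWWWWWWWWWW------.
174 ..........W+WW++++++++++++WWWWWWWWW++++WWWW----...
180 ..........W+WW++++++++++++WWWWWWWWW++++++++.---...
186 ..........W+WW++++++++++++WWWWWWWW+++++++++...-...
192 ..........++WW++++++++++++WWWWWWWW+++++++++.......
198 ..........++WW++++++++++++WWWWWWWW+++++++++.......
204 ..........++WW++++++++++++WWWWWWWW+++++++++.......
210 ..........++WW++++++++++++WWWWWWWW++++++++-.......
216 .......-----..-++++--++++-+...-----+++++++-....-OO
222 .....-.--.-...-++++++++++++...-------+WW-....++++W
228 ....---..--....++++++WWWWWW....--.----............
234 ....-.-..-.....++++--------.....-----.............
```

Run:
```python
from h import *
def asc(f,r0,r1,rs,c0,c1,cs):
    a=cv2.imread('pics/'+f).astype(int)
    for v in range(r0,r1,rs):
        s=''
        for u in range(c0,c1,cs):
            b,g,r=a[v,u]; s+='O' if r>120 and r-g>50 else 'G' if r-b>40 else 'B' if b-r>40 else 'W' if r>140 else '+' if r>80 else '-' if r>55 else '.'
        print(v,s)
y=np.radians(-17.4)
for l in(-.21,-.15,-.1):
    c,s=np.cos(l),np.sin(l)
    w=np.array([Rz(y)@np.array([c*x+s*h,yy,30-s*x+c*h])+[497.2,43.8,0] for x,yy,h in((-28.5,55.5,156),(-19.5,55.5,156),(-19.5,55.5,107),(-19.5,55.5,60),(16,-45,60))])
    print(l,proj('wv.png',w).round(1).tolist())
asc('wv.png',120,260,6,200,320,2)
```

```text
-0.21 [[251.1, 147.9], [265.7, 148.2], [291.2, 143.5], [307.2, 140.5], [345.2, 249.8]]
-0.15 [[265.4, 148.4], [280.6, 148.5], [299.3, 143.6], [311.0, 140.6], [349.1, 249.7]]
-0.1 [[278.0, 148.7], [293.8, 148.8], [306.4, 143.8], [314.2, 140.7], [352.3, 249.5]]
120 ................................WWWWWWWWWWWWWWWWWWWWWWWWWWWW
126 ................................WWWWWWWWWWWWWWWWWWWWWWWWWWWW
132 ................................WWWWWWWWWWWWWW+WWW++W+++++++
138 ................................WWWWWWWWWW++W+++++WWW+++++++
144 ..................................................WWWW+W++++
150 ..............................................-...WWWW+W++++
156 .............................-..................-.W+WW++++++
162 ..................................................W+WW++++++
168 ..............................-...................W+WW++++++
174 ..............................-...................W+WW++++++
180 ..................................................W+WW++++++
186 ..................................................W+WW++++++
192 ..................................................++WW++++++
198 ..................................................++WW++++++
204 ..................................................++WW++++++
210 ..................................................++WW++++++
216 ...............................................-----..-++++-
222 .............................................-.--.-...-+++++
228 ............................................---..--....+++++
234 ............................................-.-..-.....++++-
240 .........................................GGG-..........+++--
246 .........................................GGGG.--.......+++--
252 ---------------------------------------.-GG--+++++++++++++++
258 --------------+-+-----++-+-+--+-++--+++.GGG--+++++++++--++++
```

The front finger passed over the tablet's top edge, because the fingers reach less far down than I assumed. I'll go back, open up and descend deeper.

```bash
python3 -m crank '[{"dx":0,"dy":0,"dz":0.04,"yaw":0},{"dx":-0.015,"dy":0.0045,"dz":0.03,"yaw":0},{"dx":-0.015,"dy":0.0045,"dz":0,"yaw":0},{"dx":-0.004,"dy":0.0013,"dz":0,"yaw":0},{"dx":0,"dy":0,"dz":0,"yaw":0},{"dx":0,"dy":0,"dz":0,"yaw":0}]' 0.75
python3 - <<'E'
from h import *
def asc(f,r0,r1,rs,c0,c1,cs):
    a=cv2.imread('pics/'+f).astype(int)
    for v in range(r0,r1,rs):
        s=''
        for u in range(c0,c1,cs):
            b,g,r=a[v,u]; s+='O' if r>120 and r-g>50 else 'G' if r-b>40 else 'B' if b-r>40 else 'W' if r>140 else '+' if r>80 else '-' if r>55 else '.'
        print(v,s)
snap('wrist','ww.png'); t=telemetry.state()['ee_pos'];y=np.radians(-17.4);print((Rz(-y)@(t-[497.2,43.8,0])).round(1))
for l in(-.21,-.15):
    c,s=np.cos(l),np.sin(l)
    w=np.array([Rz(y)@np.array([c*x+s*h,yy,30-s*x+c*h])+[497.2,43.8,0] for x,yy,h in((-28.5,55.5,156),(-19.5,55.5,156),(-19.5,55.5,107))]);print(l,proj('ww.png',w).round(1).tolist())
asc('ww.png',120,180,10,270,350,2)
E
```

```text
time_s: 36.72
ee_pos: [450.3, 58.6, 212.9]
ee_rot: [-179.9, 0.0, 72.5]
force: [0.9, 0.2, 0.4]
gripper_width: 68.2
gripper_force: 0.0
[-4.91e+01  1.00e-01  2.13e+02]
-0.21 [[304.8, 142.3], [316.3, 142.4], [328.2, 139.5]]
-0.15 [[316.4, 142.5], [328.3, 142.6], [335.0, 139.6]]
120 ............WWWWWWWWWWWWWWWWWWWWWWWWWWW.
130 ............WWWWWWWWWWWW+WW+W++WW+++++++
140 ............+WWWWW-.............W+WW++++
150 ............+WWWW..---..........W+WW+++W
160 ............+WWWW..--...........++WW++++
170 ............+WWWW...-...........++WW++++
```

```bash
python3 -m crank '[{"dx":0,"dy":0,"dz":-0.0325,"yaw":0},{"dx":0,"dy":0,"dz":-0.0325,"yaw":0},{"dx":0,"dy":0,"dz":-0.03,"yaw":0},{"dx":0,"dy":0,"dz":0,"yaw":0}]'; python3 -m crank '[{"dx":0,"dy":0,"dz":0,"yaw":0},{"dx":0,"dy":0,"dz":0,"yaw":0},{"dx":0.005,"dy":-0.0015,"dz":0,"yaw":0},{"dx":0.005,"dy":-0.0015,"dz":0,"yaw":0},{"dx":0,"dy":0,"dz":0,"yaw":0}]' 0.3;python3 - <<'E'
from h import *
foot('sx.png')
E
```

```text
time_s: 37.28
ee_pos: [449.1, 58.5, 135.9]
ee_rot: [-179.8, 0.1, 72.5]
force: [0.4, -0.6, 0.7]
gripper_width: 68.6
gripper_force: 0.0
time_s: 37.9
ee_pos: [458.5, 56.3, 137.7]
ee_rot: [-180.0, -0.0, 72.5]
force: [-1.4, 2.1, 0.3]
gripper_width: 27.5
gripper_force: 0.6
[([287.2, 186.5], 8)]
```

```bash
python3 -m crank '[{"dx":0.005,"dy":-0.0015,"dz":0,"yaw":0},{"dx":0.005,"dy":-0.0015,"dz":0,"yaw":0},{"dx":0.004,"dy":-0.0013,"dz":0,"yaw":0},{"dx":0,"dy":0,"dz":0,"yaw":0}]' 0.24;python3 -m crank '[{"dx":0.004,"dy":-0.0013,"dz":0,"yaw":0},{"dx":0.002,"dy":-0.0006,"dz":0,"yaw":0},{"dx":0,"dy":0,"dz":0,"yaw":0},{"dx":0,"dy":0,"dz":0,"yaw":0}]' 0.18;python3 - <<'E'
from h import *
foot('sy.png')
def asc(f,r0,r1,rs,c0,c1,cs):
    a=cv2.imread('pics/'+f).astype(int)
    for v in range(r0,r1,rs):
        s=''
        for u in range(c0,c1,cs):
            b,g,r=a[v,u]; s+='O' if r>120 and r-g>50 else 'G' if r-b>40 else 'B' if b-r>40 else 'W' if r>140 else '+' if r>80 else '-' if r>55 else '.'
        print(v,s)
snap('wrist','wy.png'); t=telemetry.state()['ee_pos'];y=np.radians(-17.4);print((Rz(-y)@(t-[497.2,43.8,0])).round(1))
for l in(-.1,-.05,0,.02):
    c,s=np.cos(l),np.sin(l)
    w=np.array([Rz(y)@np.array([c*x+s*h,yy,30-s*x+c*h])+[497.2,43.8,0] for x,yy,h in((-28.5,55.5,156),(-19.5,55.5,156),(-19.5,55.5,107))]);print(l,proj('wy.png',w).round(1).tolist())
asc('wy.png',120,215,8,260,380,2)
E
```

```text
time_s: 38.45
ee_pos: [470.0, 52.7, 137.5]
ee_rot: [180.0, -0.0, 72.5]
force: [-1.1, -0.9, -1.2]
gripper_width: 21.9
gripper_force: 0.3
time_s: 38.95
ee_pos: [474.4, 51.4, 137.6]
ee_rot: [180.0, -0.0, 72.5]
force: [-0.9, 0.5, 0.2]
gripper_width: 16.5
gripper_force: 0.3
[]
[-24.1   0.4 137.5]
-0.1 [[279.2, 151.4], [297.0, 151.5], [310.1, 145.3]]
-0.05 [[294.2, 151.7], [312.4, 151.8], [318.1, 145.5]]
0 [[309.9, 152.0], [328.3, 151.9], [326.3, 145.6]]
0.02 [[316.3, 152.0], [334.7, 152.0], [329.7, 145.6]]
120 -+WWWWWWWWWWWWWWWWWWWWWWWWWWWWWWWW+.+---+--+--+-.+.+WWWWW-.-
128 .-WWWWWWWWWWWWWWWWWWWWWWWWWWWWWWWWWWWWWWWWWWW+++WWWWWWWWW---
136 .-WWWWWWWWWWWWWWWWWWWWWWWWWWWWWWWW+W+++++++WW+++++WWWWWWW--.
144 ..WWWWWWWWWWWWWWWWWWWWWW++.-.-..WWWWWWWWWWWWWWWWWWWWWWWWW---
152 ..WWWWWWWWWWWWWWWWWWWWW.-------.W++++WWWWWWWWWW+WWWWWWWW+---
160 -.+WWWWWWWWWWWWWWWWWWWW.-+++++-.W+++WWWWWWWWWWW+WWWWWWWW----
168 .--WWWWWWWWWWWWWWWWWWWW.-+++++-.W+++WWWWWWWWWWW+WWWWWWWW----
176 ...WWWWWWWWWWW+++++W+WW.-+++---.W+++WWWWWWWWWWW+WWWWWWWW....
184 ...WWWWWWWWWW++++++++++.-++++--.W+++WWWWWWWWWWW+++++++++....
192 ...WWWWWWWWWW++++++++++.-+-++-..W+++WWWWWWWWWWW+++++++++....
200 ...WWWWWWWWWW++++++++++....---..W+++WWWWWWWWWWW+++++++++....
208 ...+WWWWWWWWWW+++++++++.........W+++WWWWWWWWWWW++++++++-....
```

```bash
python3 -m crank '[{"dx":0.0023,"dy":-0.0007,"dz":0,"yaw":0},{"dx":0,"dy":0,"dz":0,"yaw":0},{"dx":0,"dy":0,"dz":0,"yaw":0}]';python3 -m crank '[{"dx":0.0015,"dy":-0.0004,"dz":0,"yaw":0},{"dx":0,"dy":0,"dz":0,"yaw":0},{"dx":0,"dy":0,"dz":0,"yaw":0}]';python3 -m crank '[{"dx":0.0015,"dy":-0.0004,"dz":0,"yaw":0},{"dx":0,"dy":0,"dz":0,"yaw":0},{"dx":0,"dy":0,"dz":0,"yaw":0}]'
```

```text
time_s: 39.42
ee_pos: [476.3, 50.8, 137.6]
ee_rot: [180.0, 0.0, 72.5]
force: [-1.5, 0.3, 0.1]
gripper_width: 16.3
gripper_force: 0.3
time_s: 39.8
ee_pos: [477.4, 50.4, 137.6]
ee_rot: [180.0, 0.0, 72.5]
force: [-0.4, 0.3, 1.6]
gripper_width: 16.3
gripper_force: 0.3
time_s: 40.17
ee_pos: [478.7, 50.1, 137.6]
ee_rot: [180.0, 0.0, 72.5]
force: [-1.3, -0.3, -0.3]
gripper_width: 16.0
gripper_force: 0.3
```

```bash
cat > v.py <<'E'
from h import *
import sys
f=sys.argv[1]; snap('wrist',f); snap('scene','s'+f); t=telemetry.state()['ee_pos'];y=np.radians(-17.4);print((Rz(-y)@(t-[497.2,43.8,0])).round(1))
for l in(0,.02,.04):
    c,s=np.cos(l),np.sin(l)
    w=np.array([Rz(y)@np.array([c*x+s*h,yy,30-s*x+c*h])+[497.2,43.8,0] for x,yy,h in((-28.5,55.5,156),(-19.5,55.5,156))]);print(l,proj(f,w).round(1)[:,0].tolist())
a=cv2.imread('pics/'+f,0).astype(int)
r=a[160:190].mean(0)
print([int(x) for x in r[296:340]])
# plate back corners of the stand seen?
b=cv2.imread('pics/'+f,0).astype(int); print('plate back edge rows', [int(np.argmax(np.diff(b[60:140,u])))+60 for u in(270,280,290,300)], 'front edge col',[int(np.argmax(np.diff(b[v,220:300])))+220 for v in(120,130,140)], proj(f,[Rz(y)@np.array(P,float)+[497.2,43.8,0] for P in([-85,85,14],[32,85,14])]).round(1).tolist())
E
python3 v.py wz.png; python3 -m crank '[{"dx":0.0018,"dy":-0.0005,"dz":0,"yaw":0},{"dx":0,"dy":0,"dz":0,"yaw":0},{"dx":0,"dy":0,"dz":0,"yaw":0}]'; python3 v.py wz1.png
```

```text
[-19.6   0.5 137.6]
0 [300.7, 319.1]
0.02 [307.0, 325.5]
0.04 [313.4, 332.0]
[172, 179, 178, 178, 181, 181, 178, 179, 181, 155, 43, 54, 66, 77, 91, 89, 86, 86, 85, 83, 82, 81, 82, 72, 63, 55, 50, 78, 128, 124, 123, 123, 123, 122, 146, 167, 168, 164, 163, 160, 196, 199, 202, 209]
plate back edge rows [107, 107, 107, 107] front edge col [258, 258, 259] [[255.5, 108.8], [370.1, 108.6]]
time_s: 40.65
ee_pos: [480.2, 49.7, 137.6]
ee_rot: [180.0, -0.0, 72.5]
force: [-0.6, 0.5, 0.9]
gripper_width: 16.4
gripper_force: 0.3
[-18.1   0.6 137.6]
0 [297.6, 316.0]
0.02 [303.9, 322.4]
0.04 [310.3, 328.9]
[179, 178, 181, 181, 182, 179, 179, 149, 232, 199, 62, 53, 63, 73, 87, 92, 89, 88, 87, 85, 82, 80, 80, 77, 68, 61, 53, 52, 130, 126, 126, 125, 125, 123, 165, 168, 166, 163, 153, 193, 201, 206, 213, 213]
plate back edge rows [107, 107, 107, 107] front edge col [256, 257, 257] [[254.0, 108.8], [368.6, 108.7]]
```

```bash
python3 -m crank '[{"dx":0.0018,"dy":-0.0005,"dz":0,"yaw":0},{"dx":0,"dy":0,"dz":0,"yaw":0},{"dx":0,"dy":0,"dz":0,"yaw":0}]'; python3 v.py wz2.png
python3 - <<'E'
from h import *
# foot seen in the wrist picture?
a=cv2.imread('pics/wz2.png').astype(int);b,g,r=a[...,0],a[...,1],a[...,2];k=((r>110)&(r-g>40)&(g-b>15)).astype(np.uint8)
n,l,st,ce=cv2.connectedComponentsWithStats(k);print([(ce[i].round(1).tolist(),st[i].tolist()) for i in range(1,n) if st[i,4]>8],proj('wz2.png',[[532.6,-6.3,9.6],[535.6,-7,20]]).round(1))
E
```

```text
time_s: 41.12
ee_pos: [481.5, 49.3, 137.6]
ee_rot: [180.0, 0.0, 72.5]
force: [-2.1, -0.4, 0.8]
gripper_width: 16.6
gripper_force: 0.5
[-16.7   0.6 137.6]
0 [294.7, 313.1]
0.02 [301.0, 319.5]
0.04 [307.4, 325.9]
[176, 175, 175, 182, 179, 178, 158, 235, 237, 211, 160, 45, 59, 70, 82, 95, 92, 90, 87, 85, 83, 81, 79, 79, 72, 63, 57, 51, 100, 129, 126, 126, 125, 140, 167, 168, 164, 163, 157, 206, 209, 216, 212, 204]
plate back edge rows [107, 107, 107, 107] front edge col [255, 255, 256] [[252.7, 108.9], [367.2, 108.7]]
[([376.9, 217.8], [370, 213, 15, 11, 120]), ([362.4, 251.7], [361, 245, 4, 15, 35])] [[377.4 221.4]
 [382.  224.1]]
```

```bash
python3 -m crank '[{"dx":0.0015,"dy":-0.0004,"dz":0,"yaw":0},{"dx":0,"dy":0,"dz":0,"yaw":0},{"dx":0,"dy":0,"dz":0,"yaw":0}]'; python3 -m crank '[{"dx":0.0015,"dy":-0.0004,"dz":0,"yaw":0},{"dx":0,"dy":0,"dz":0,"yaw":0},{"dx":0,"dy":0,"dz":0,"yaw":0}]'; python3 v.py wz3.png
python3 - <<'E'
from h import *
for f in('wz2.png','wz3.png'):
    a=cv2.imread('pics/'+f).astype(int);b,g,r=a[...,0],a[...,1],a[...,2];k=((r>110)&(r-g>40)&(g-b>15)).astype(np.uint8);k[:,:368]=0
    n,l,st,ce=cv2.connectedComponentsWithStats(k);print([(ce[i].round(1).tolist(),st[i].tolist()) for i in range(1,n) if st[i,4]>8],proj(f,[[532.6,-6.3,9.6]]).round(1))
E
```

```text
time_s: 41.6
ee_pos: [482.3, 49.1, 137.6]
ee_rot: [-180.0, 0.0, 72.5]
force: [-3.5, 1.5, 2.2]
gripper_width: 16.3
gripper_force: 1.7
time_s: 41.98
ee_pos: [482.8, 48.9, 137.7]
ee_rot: [-179.9, 0.0, 72.5]
force: [-5.3, 1.7, 4.7]
gripper_width: 16.7
gripper_force: 2.9
[-15.2   0.6 137.6]
0 [291.6, 310.0]
0.02 [297.9, 316.4]
0.04 [304.3, 322.8]
[176, 176, 182, 178, 178, 161, 238, 236, 239, 169, 199, 44, 58, 69, 82, 96, 93, 91, 88, 86, 83, 81, 78, 79, 71, 65, 58, 53, 91, 131, 128, 127, 124, 165, 168, 166, 163, 153, 200, 211, 216, 211, 204, 200]
plate back edge rows [107, 107, 107, 107] front edge col [254, 254, 255] [[251.6, 108.9], [366.1, 108.7]]
[([376.9, 217.8], [370, 213, 15, 11, 120])] [[377.4 221.4]]
[([375.9, 217.7], [369, 213, 15, 11, 119])] [[376.5 221.4]]
```

```bash
python3 -m crank '[{"dx":-0.0012,"dy":0.0004,"dz":0,"yaw":0},{"dx":-0.0008,"dy":0.0002,"dz":0,"yaw":0},{"dx":0,"dy":0,"dz":0,"yaw":0}]' 0.135 10; python3 -m crank '[{"dx":-0.0012,"dy":0.0004,"dz":0,"yaw":0},{"dx":-0.0012,"dy":0.0003,"dz":0,"yaw":0},{"dx":0,"dy":0,"dz":0,"yaw":0},{"dx":0,"dy":0,"dz":0,"yaw":0}]' 0 12
```

```text
time_s: 42.45
ee_pos: [480.9, 49.5, 137.6]
ee_rot: [-179.8, 0.0, 72.5]
force: [-6.0, 2.0, 5.4]
gripper_width: 12.4
gripper_force: 3.3
time_s: 42.95
ee_pos: [479.2, 50.1, 137.6]
ee_rot: [-179.8, 0.0, 72.5]
force: [-5.1, 1.8, 4.0]
gripper_width: 9.9
gripper_force: 12.1
```

```bash
python3 v.py wz4.png;python3 - <<'E'
from h import *
for f in('wz3.png','wz4.png'):
    a=cv2.imread('pics/'+f).astype(int);b,g,r=a[...,0],a[...,1],a[...,2];k=((r>110)&(r-g>40)&(g-b>15)).astype(np.uint8);k[:,:368]=0
    n,l,st,ce=cv2.connectedComponentsWithStats(k);print([(ce[i].round(1).tolist(),st[i].tolist()) for i in range(1,n) if st[i,4]>8],proj(f,[[532.6,-6.3,9.6],[532.8,-6.4,11]]).round(1).tolist())
E
```

```text
[-19.    0.6 137.6]
0 [299.3, 317.7]
0.02 [305.6, 324.1]
0.04 [312.0, 330.6]
[172, 179, 178, 178, 181, 181, 178, 179, 177, 164, 241, 236, 239, 147, 169, 121, 232, 40, 54, 63, 74, 86, 96, 91, 87, 85, 82, 80, 77, 75, 74, 65, 60, 53, 55, 132, 127, 121, 161, 167, 165, 162, 155, 199]
plate back edge rows [107, 107, 107, 107] front edge col [257, 258, 258] [[255.3, 108.9], [369.9, 108.7]]
[([375.9, 217.7], [369, 213, 15, 11, 119])] [[376.5, 221.4], [376.9, 221.8]]
[([379.2, 217.8], [372, 213, 16, 11, 124])] [[379.9, 221.4], [380.3, 221.8]]
```

```bash
python3 -m crank '[{"dx":-0.0006,"dy":0.0002,"dz":0,"yaw":0},{"dx":0,"dy":0,"dz":0,"yaw":0},{"dx":0,"dy":0,"dz":0,"yaw":0},{"dx":0,"dy":0,"dz":0,"yaw":0},{"dx":0,"dy":0,"dz":0,"yaw":0}]'; python3 -c "
from workcell import ticket; print(ticket.job_done())"
```

```text
time_s: 43.68
ee_pos: [479.3, 50.1, 137.6]
ee_rot: [-179.9, 0.0, 72.5]
force: [-5.5, 0.8, 3.8]
gripper_width: 9.2
gripper_force: 12.1
the job is handed in; nothing more can be done
None
```

I handed the job in at about 44 s: the tablet is seated in the cradle with its screen facing front, the kickstand is snapped down with its foot on the bench, and the gripper is holding the cradle upright; on the first insertion try the tablet pivoted about 9° in the grip, so I straightened it on the dock before seating it.

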